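Shingle the finish sample boards along the tray

ROBOT

A 6-joint arm with a two-finger parallel gripper is mounted at the origin on the work surface. World frame = base frame: x ahead of the robot, y to its left, z up, the work surface at z = 0. Lengths are in mm, angles in rad, forces in N, time in s.
With the tool pointing down it reaches from about 350 to 975 mm from the base axis. Payload 7.1 kg.
Tool frame: the origin (TCP) lies on the centre line of the jaws, within the pads' length; the fingertips stand 14 mm ahead of it and the grasp point (between the pads) lies 5 mm behind it; x points along the fingers, z is the direction in which the jaws open and shut, and the axes are right-handed (so a half turn about x gives the same grasp; the last joint's range is limited). The gripper opens to 88 mm and grips with 3 to 60 N. Pads are 20 mm wide; open, the fingers measure 115 mm over their backs; the gripper's body (75 mm by 178 mm) begins 61 mm behind the grasp point.
Start: joints at [-1.206, 0.423, 1.63, -0, 1.089, -0.019], TCP at [234.045, -579.506, 209.875] pointing down, gripper open.
Joint ranges: [-3, 3], [-0.9, 2.11], [0.09, 2.58], [-1.31, 4.45], [0.11, 2.69], [-2.54, 2.54]. Speed limits (rad/s): [2.39, 2.39, 3.01, 3.14, 3.14, 3.14].

INTERFACE

Orientations are given as a rotation vector (axis times angle).
In Python, from workcell import ctrl gives the robot as it stands.
- The arm moves only by the tool servo_tool, never from a script. Its argument "plan" is a list that holds one entry, the list of rows, each a list of 7 numbers: the shift along the tool's x, y, z in cm, then the turn, a rotation vector about the tool's x, y, z in rad, then the finger opening in cm, from 0 to 8.78. A call has 1 to 8 rows; each row is the pose to reach, as a shift and turn from the pose commanded when the call began, along the tool's axes at that moment; what a row does not reach only later rows make up. A row lasts 1/12 s, in which the tool goes at most 41.7 mm and 7.16 degrees, less where a joint would pass 70% of its speed; a pose out of reach is approached as far as the arm can. A call with a gripper value outside its range is refused whole. The fingers move at their own pace and stop on an object; the grip force is fixed at half the most. Time passes only in rows, so rows that repeat a pose let the fingers close. It gives the time, the measured TCP pose, the force and the opening at its end, in the units of the state.
- ctrl.get_obs(): the state, without advancing time (a new reading comes with each control period).
- ctrl.get_image(name): name is "scene" or "top" or "wrist"; returns the picture (420x560x3 uint8, red, green, blue); there is no depth.
- ctrl.calibration(name): a dict with "K" (3x3 intrinsics, pixels), "view" (4x4, takes a point from world to camera coordinates). Camera axes: x right, y up, looking along -z (the intrinsics and any distortion apply to the point x, -y, -z); pixel columns grow to the right and rows downward; lengths in mm; the calibration is good to about 2 mm. A picture is of the moment at which its call begins: read the wrist's pose just before it. calibration takes no time and is no camera call; for the wrist camera it gives the pose at the moment of the call.
- ctrl.close_job(): hands the job in, once; it reports no verdict.
The state is a dict: "t": time; "qpos": joint angles; "qvel": joint speeds; "joint_torque": joint torques, N m; "ee_pos": TCP position; "orientation": TCP orientation; "ft_force": force on the tool from outside, world axes, zero at the start; "moment": the same for the moment, N m; "width": finger opening in mm.
Only numpy, scipy, OpenCV 4.12 (cv2) and the standard library are available. Lean on these libraries where they do the work, as an engineer would, in place of code of your own. Each camera call takes 0.05 s, during which the arm holds its last target.

TASK

Lay the finish samples along the tray as one straight row of shingles from longest to shortest: the longest already lies there and stays; lap the middle board about 40 mm over its free end, then the shortest about 40 mm over the middle one, each with its other end down on the tray floor. Bring them one at a time from the rack: lay the board over on the sloping rest and let go, then take it again another way and set it in the row before fetching the next. Set the boards down gently, without dropping them, and leave the other things on the bench alone.

Things in the scene. Friction and masses are not known exactly. Their poses are not given: they have to be found in the camera images.
- tray: Fixed shallow plywood tray, outside 135 (x) x 350 (y) x 18 mm. Origin: centre of its underside; z up, y along the row. Floor 8 mm above the origin; side rims 18 mm high and 6 thick (inside width 123); at its -y end a 26 mm high, 10 mm thick end stop, at its +y end a 14 mm rim. The row starts at the -y end and grows towards +y.
- long_board: The longest sample board, 56 (x) x 140 (y, along the row) x 10 mm, dark wood, 80 g, loose, lying flat in the tray near its end stop. Origin: centre of its underside, z up; its +y end is the one to lap over. It stays where it is.
- mid_board_center (a point): Centre of the middle-sized sample board, 56 (own x, width) x 10 (own y, thickness) x 120 mm (own z, length), dark wood, about 65 g, loose; starts standing on end in one of the rack's two slots.
- mid_board: Same board; origin at the middle of the end it stands on at the start, z along its length (up at the start), y through its thickness.
- short_board_center (a point): Centre of the shortest sample board, 56 (own x) x 10 (own y) x 100 mm (own z, length), dark wood, about 55 g, loose; starts standing on end in the rack's other slot.
- short_board: Same board; origin at the middle of the end it stands on at the start, z along its length (up at the start), y through its thickness.
- rack: Fixed rack with two slots for upright boards, base 90 (x) x 190 (y) x 12 mm; origin: centre of its underside. Slots at y = -50 and +50 mm, 14 mm wide (y), floor 12 mm and walls' top 52 mm above the origin, so the boards' upper 60 (shortest) or 80 mm are free. A board's faces look to the rack's +y and -y. The slots are 100 mm apart.
- rest: Fixed sloping rest: a 36 mm wide plank at 45 degrees, 66 mm long up the slope, rising towards its -y, standing on a base 66 (x) x 150 (y) x 14 mm. Boards 56 wide overhang it by 10 mm each side, and at the top. Origin: centre of its underside, z up, x across the slope. At its lower (+y) end is a lip square to the slope, 8 mm high above it, that a board's end stands against.
- rest_foot (a point): Inner corner where the rest's slope meets its lip, on the centre line; 45 mm towards +y and 30 mm above the rest's origin; axes as the rest's.
- mug: Bystander: white mug, 80 mm across, 90 mm tall; loose, to be left alone; origin at its underside or on its axis.
- sanding_block: Bystander: cork sanding block, 65 x 110 x 32 mm; loose, to be left alone; origin at its underside or on its axis.
- hammer: Bystander: hammer lying flat; loose, to be left alone; origin at its underside or on its axis.
- glue_bottle: Bystander: white bottle, 60 across, 120 mm tall; loose, to be left alone; origin at its underside or on its axis.
- wax_tin: Bystander: steel tin, 84 across, 55 mm tall; loose, to be left alone; origin at its underside or on its axis.
- screwdriver: Bystander: screwdriver lying flat; loose, to be left alone; origin at its underside or on its axis.
Mind the look-alikes: they are no part of the job. What is shaped like the mid_board but yellow is not meant. What is shaped like the rest but green is not meant.

How it is judged (in metres and radians):
On the way, in this order (a step that is already met when the one before it is completed fails the run):
1. the middle board lies released on the sloping rest (contact force between mid_board and the fingers below 0.01 N and contact force between mid_board and rest above 0.05 N and linear speed of mid_board below 0.03 m/s and angle between the y axis of mid_board and the z axis of rest, either way round between 0.5 and 1.05 rad), for 0.2 s.
2. the middle board lies released in the row, lapped over the long board (contact force between mid_board and the fingers below 0.01 N and contact force between mid_board and long_board above 0.01 N and contact force between mid_board and tray above 0.01 N and angle between the y axis of mid_board and the z axis of tray, either way round below 0.3 rad and angle between the x axis of mid_board and the x axis of tray, either way round below 0.15 rad and x of mid_board_center in the frame of long_board between -0.018 and 0.018 m and linear speed of mid_board below 0.02 m/s and y of mid_board_center in the frame of long_board between 0.072 and 0.108 m), for 0.2 s.
3. the shortest board lies released on the sloping rest (contact force between short_board and the fingers below 0.01 N and contact force between short_board and rest above 0.05 N and linear speed of short_board below 0.03 m/s and angle between the y axis of short_board and the z axis of rest, either way round between 0.5 and 1.05 rad), for 0.2 s.
At the end, for the whole second after the job is handed in: Middle board rests on the long board and the tray floor, shortest on the middle board and the floor beyond; each laps 22 to 58 mm, within 18 mm of the long board's centre line, turned under 0.15 rad, inclined under 0.30 rad, released, at rest; long board flat (all of step 2 and contact force between short_board and the fingers below 0.01 N and contact force between short_board and mid_board above 0.01 N and contact force between short_board and tray above 0.01 N and angle between the y axis of short_board and the z axis of tray, either way round below 0.3 rad and angle between the x axis of short_board and the x axis of tray, either way round below 0.15 rad and x of short_board_center in the frame of long_board between -0.018 and 0.018 m and linear speed of each of short_board, long_board below 0.02 m/s and distance between short_board_center and mid_board_center between 0.052 and 0.088 m and y of short_board_center in the frame of long_board above 0.125 m and angle between the z axis of long_board and the z axis of tray, either way round below 0.1 rad); the robot touches nothing.
It fails at once if a board is dropped (let go and moving faster than 0.45 m/s, a fall of about 10 mm) ((contact force between mid_board and the fingers below 0.01 N and linear speed of mid_board above 0.45 m/s) or (contact force between short_board and the fingers below 0.01 N and linear speed of short_board above 0.45 m/s)).
It fails at once if the long board is shifted by more than 20 mm (distance of long_board from where it was at the start of the episode above 0.02 m).
It fails at once if a bystander is moved by more than 30 mm (distance of any of mug, sanding_block, hammer, glue_bottle, wax_tin, screwdriver from where it was at the start of the episode above 0.03 m).
It also fails if it takes over 72 s, if anything falls off the work surface, if the arm or the gripper's body presses on something with over 40 N, if the wrist force passes 120 N, or if a joint passes its speed limit or range.

## Working session

There is one attempt and no reset: what is moved stays moved. The work goes in short steps, Python scripts to look and compute and a tool call to move; the robot and the scene stay as the last step left them, time stands still between calls to the robot, and variables do not carry over. Pictures are saved under pics/ and viewed, and the job is handed in when it is done.

Besides the shell and the picture viewer there is one more tool, called after "Request:" as a command line: name --argument value ..., lists and objects as JSON in quotes. servo_tool: Moves the arm, as the interface text tells. Its arguments: {"type":"object","properties":{"plan":{"type":"array","items":{"type":"array","items":{"type":"array","items":{"type":"number"}}}}},"required":["plan"]}

```bash
ls; mkdir -p pics; cat > h.py <<'E'
import numpy as np, cv2
from workcell import ctrl
from scipy.spatial.transform import Rotation as R
def snap(n,f):
    im=ctrl.get_image(n); cv2.imwrite('pics/'+f+'.png',im[:,:,::-1]); return im
E
python3 - <<'E'
from h import *
o=ctrl.get_obs(); print(o)
print(R.from_rotvec(o['orientation']).as_matrix().round(3))
for n in ['scene','top','wrist']:
    snap(n,n+'0'); c=ctrl.calibration(n); print(n,c['K'],c['view'].round(3) if hasattr(c['view'],'round') else c, c.keys())
E
```

```text
pics
{'t': 0.0, 'qpos': array([-1.20600660e+00,  4.23865327e-01,  1.63066416e+00,  2.11565919e-05,
        1.08856291e+00, -1.89721161e-02]), 'qvel': array([-0.00082436, -0.00083796, -0.00032032, -0.00013065,  0.00067675,
       -0.0010198 ]), 'joint_torque': array([ 7.22600325e-04, -5.44613349e+01, -2.73672652e+01,  6.42961822e-02,
        2.26618617e-02, -1.27658282e-04]), 'ee_pos': array([ 233.8550844 , -579.00331517,  209.09655852]), 'orientation': array([ 0.92292887,  1.36790356, -0.9214819 ]), 'ft_force': array([-0.22571999,  0.42428304,  0.22702558]), 'moment': array([ 0.08033243,  0.02075608, -0.00292831]), 'width': 87.88805003316752}
[[-0.001  0.927  0.374]
 [ 0.001  0.374 -0.927]
 [-1.     0.    -0.001]]
scene [[389.26316456   0.         278.77531155]
 [  0.         389.26316456 204.23724762]
 [  0.           0.           1.        ]] [[-2.450000e-01  9.690000e-01 -7.000000e-03  1.619670e+02]
 [-7.500000e-01 -1.850000e-01  6.350000e-01  3.631360e+02]
 [ 6.140000e-01  1.610000e-01  7.730000e-01 -1.549918e+03]
 [ 0.000000e+00  0.000000e+00  0.000000e+00  1.000000e+00]] dict_keys(['K', 'view'])
top [[411.29961455   0.         277.96975022]
 [  0.         411.29961455 210.807274  ]
 [  0.           0.           1.        ]] [[ 2.000000e-03 -1.000000e+00  3.000000e-03 -6.469700e+01]
 [ 9.840000e-01  2.000000e-03  1.760000e-01 -5.424290e+02]
 [-1.760000e-01  2.000000e-03  9.840000e-01 -1.087495e+03]
 [ 0.000000e+00  0.000000e+00  0.000000e+00  1.000000e+00]] dict_keys(['K', 'view'])
wrist [[371.79116913   0.         282.55014841]
 [  0.         371.79116913 215.54784155]
 [  0.           0.           1.        ]] [[ 3.74000e-01 -9.27000e-01 -2.00000e-03 -6.23946e+02]
 [ 8.85000e-01  3.58000e-01 -2.96000e-01  3.60740e+01]
 [ 2.76000e-01  1.09000e-01  9.55000e-01 -3.92997e+02]
 [ 0.00000e+00  0.00000e+00  0.00000e+00  1.00000e+00]] dict_keys(['K', 'view'])
```

View pics/scene0.png

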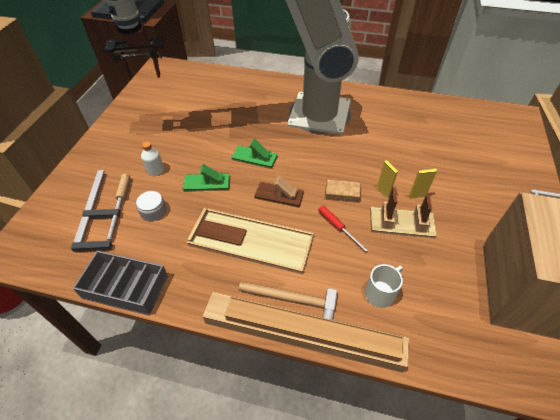

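View pics/top0.png

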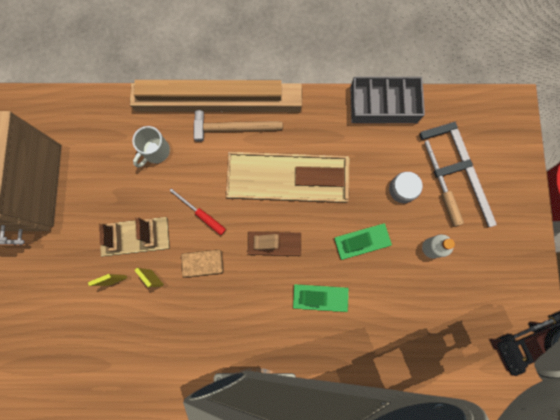

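View pics/wrist0.png

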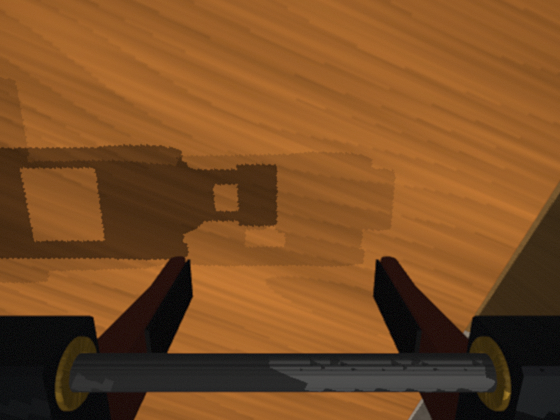

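```bash
python3 - <<'E'
import cv2
a=cv2.imread('pics/top0.png'); s=cv2.imread('pics/scene0.png')
cv2.imwrite('pics/t1.png',cv2.resize(a[190:310,80:360],(784,336),interpolation=cv2.INTER_CUBIC)[:, :])
cv2.imwrite('pics/t2.png',cv2.resize(a[140:310,90:240],(706,800))[:600]) if 0 else None
cv2.imwrite('pics/t2.png',cv2.resize(a[200:300,85:235],(795,530),interpolation=cv2.INTER_CUBIC))
cv2.imwrite('pics/t3.png',cv2.resize(a[145:265,220:360],(700,600),interpolation=cv2.INTER_CUBIC))
cv2.imwrite('pics/s1.png',cv2.resize(s[130:280,180:320],(560,600),interpolation=cv2.INTER_CUBIC))
cv2.imwrite('pics/s2.png',cv2.resize(s[150:250,320:450],(780,600),interpolation=cv2.INTER_CUBIC))
E
```

```text
(no output)
```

View pics/t2.png

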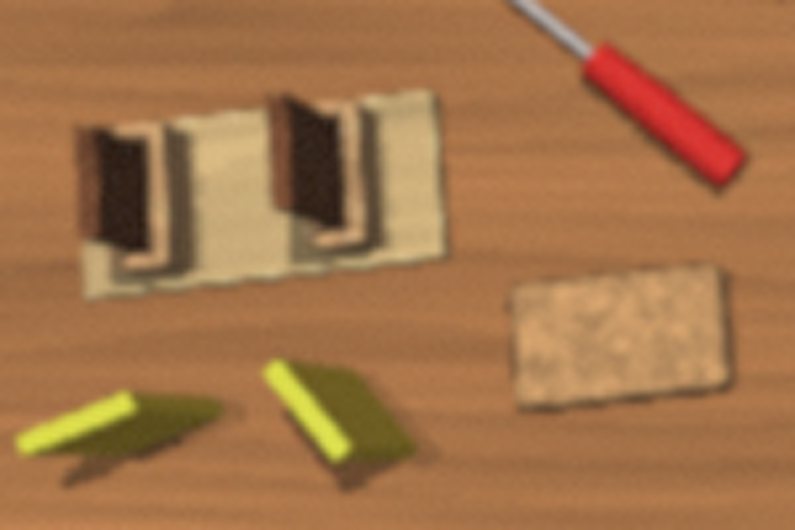

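View pics/t3.png

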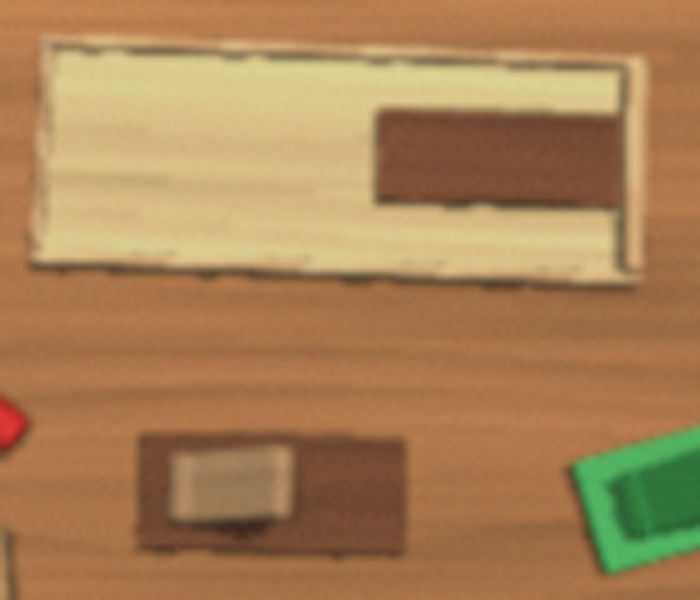

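View pics/s1.png

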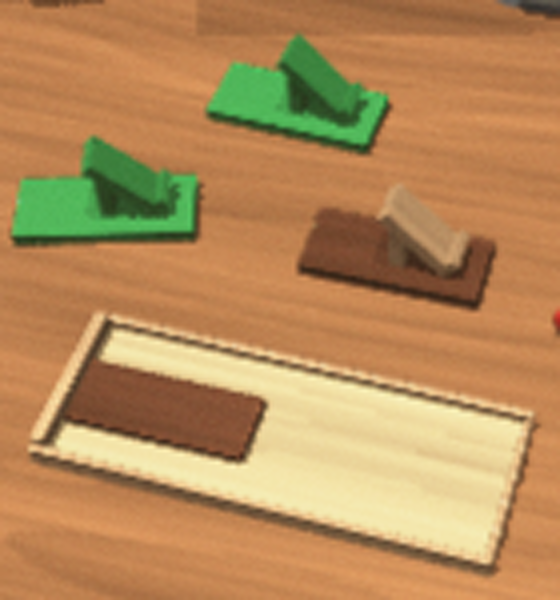

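View pics/s2.png

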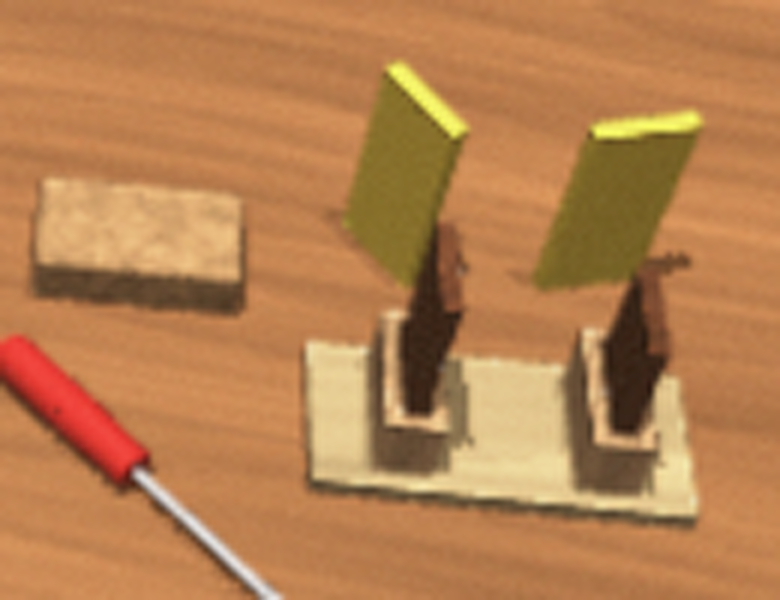

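```bash
cat >> h.py <<'E'
def ray(n,u,v,z,cal=None):
    c=cal or ctrl.calibration(n); K=np.array(c['K']);V=np.array(c['view'])
    d=np.linalg.inv(K)@np.array([u,v,1.]); d=d*[1,-1,-1]
    Rm=V[:3,:3]; C=-Rm.T@V[:3,3]; w=Rm.T@d
    return C+w*(z-C[2])/w[2]
def proj(n,p,cal=None):
    c=cal or ctrl.calibration(n); K=np.array(c['K']);V=np.array(c['view'])
    q=V[:3,:3]@np.array(p,float)+V[:3,3]; q=q*[1,-1,-1]; q=K@q; return q[:2]/q[2]
E
python3 - <<'E'
from h import *
def T(ox,oy,s,pts,z,name):
    P=np.array([ray('top',ox+(u+.5)/s-.5,oy+(v+.5)/s-.5,z) for u,v in pts]); print(name,P.round(1).tolist(),'mean',P.mean(0).round(1))
T(220,145,5,[(45,37),(645,57),(636,284),(33,265)],18,'tray')
T(220,145,5,[(375,110),(620,118),(620,208),(375,202)],18,'long')
T(220,145,5,[(138,437),(405,440),(405,555),(140,549)],14,'rest')
T(220,145,5,[(171,452),(188,450),(188,521),(171,521)],30,'lip')
T(220,145,5,[(275,450),(293,448),(293,517),(275,518)],75,'slopetop')
T(85,200,5.3,[(435,91),(446,258),(85,299),(75,126)],12,'rack')
T(85,200,5.3,[(268,96),(285,93),(292,211),(275,211)],132,'midtop')
T(85,200,5.3,[(77,128),(95,130),(101,240),(82,240)],112,'shorttop')
T(85,200,5.3,[(263,370),(283,362),(352,445),(335,461)],120,'yelA')
T(85,200,5.3,[(16,441),(130,392),(136,412),(22,455)],120,'yelB')
def S(ox,oy,s,pts,z,name):
    P=np.array([ray('scene',ox+(u+.5)/s-.5,oy+(v+.5)/s-.5,z) for u,v in pts]); print('S',name,P.round(1).tolist(),'mean',P.mean(0).round(1))
S(180,130,4,[(100,315),(533,418),(492,570),(33,455)],18,'tray')
S(180,130,4,[(316,212),(495,242),(478,305),(298,270)],14,'rest')
S(320,150,6,[(305,342),(680,380),(697,518),(315,490)],12,'rack')
S(320,150,6,[(440,225),(456,222),(463,308),(443,308)],132,'mid')
S(320,150,6,[(635,264),(655,260),(668,350),(650,355)],112,'short')
S(320,150,6,[(388,68),(402,60),(468,130),(455,138)],120,'yelA')
S(320,150,6,[(592,133),(700,112)],120,'yelB')
E
```

```text
tray [[721.5, 80.4, 18.0], [710.4, -268.7, 18.0], [575.7, -259.7, 18.0], [585.9, 84.1, 18.0]] mean [648.4 -91.   18. ]
long [[678.0, -111.5, 18.0], [673.6, -253.2, 18.0], [620.2, -251.8, 18.0], [623.3, -111.2, 18.0]] mean [ 648.8 -181.9   18. ]
rest [[487.8, 23.0, 14.0], [486.4, -127.6, 14.0], [421.8, -127.1, 14.0], [424.8, 20.9, 14.0]] mean [455.2 -52.7  14. ]
lip [[477.4, 3.4, 30.0], [478.6, -6.0, 30.0], [439.2, -6.5, 30.0], [439.1, 2.9, 30.0]] mean [458.6  -1.5  30. ]
slopetop [[473.3, -54.6, 75.0], [474.4, -64.2, 75.0], [437.5, -64.3, 75.0], [437.0, -54.7, 75.0]] mean [455.5 -59.5  75. ]
rack [[531.1, 252.6, 12.0], [441.7, 242.4, 12.0], [419.7, 431.4, 12.0], [511.7, 443.9, 12.0]] mean [476.  342.6  12. ]
midtop [[508.9, 300.0, 132.0], [510.3, 292.0, 132.0], [453.5, 285.1, 132.0], [453.5, 293.2, 132.0]] mean [481.5 292.6 132. ]
shorttop [[496.1, 399.1, 112.0], [495.1, 390.3, 112.0], [441.4, 383.2, 112.0], [441.4, 392.4, 112.0]] mean [468.5 391.3 112. ]
yelA [[379.0, 298.3, 120.0], [382.8, 289.0, 120.0], [344.0, 254.1, 120.0], [336.5, 261.6, 120.0]] mean [360.6 275.7 120. ]
yelB [[
[... 232 characters left out ...]
8. ]
S rest [[431.4, -126.9, 14.0], [428.4, 24.4, 14.0], [496.6, 25.1, 14.0], [495.8, -123.4, 14.0]] mean [463.1 -50.2  14. ]
S rack [[443.9, 243.8, 12.0], [422.9, 434.7, 12.0], [510.2, 443.0, 12.0], [538.5, 258.2, 12.0]] mean [478.9 344.9  12. ]
S mid [[458.7, 288.7, 132.0], [454.9, 296.0, 132.0], [508.7, 302.4, 132.0], [510.9, 293.4, 132.0]] mean [483.3 295.1 132. ]
S short [[442.6, 384.8, 112.0], [437.7, 394.1, 112.0], [493.7, 400.5, 112.0], [498.8, 392.3, 112.0]] mean [468.2 392.9 112. ]
S yelA [[343.3, 257.5, 120.0], [335.6, 264.0, 120.0], [378.6, 300.0, 120.0], [385.8, 294.0, 120.0]] mean [360.8 278.9 120. ]
S yelB [[365.9, 360.5, 120.0], [337.8, 413.1, 120.0]] mean [351.8 386.8 120. ]
```

```bash
cat >> h.py <<'E'
def Rt(x,z):
    x=np.array(x,float);x/=np.linalg.norm(x);z=np.array(z,float);z-=x*(x@z);z/=np.linalg.norm(z)
    return np.column_stack([x,np.cross(z,x),z])
C0=np.array([[0,0,-1],[0,1,0],[1,0,0.]])  # tool axes in local: x=local z, y=local y, z=-local x
def wrist(Rw,q1,a):
    M=R.from_euler('Z',q1)*R.from_euler('Y',a)
    L=Rw@C0.T
    e=(M.inv()*R.from_matrix(L)).as_euler('ZYZ'); return e
def go(pos,Rw,note=''):
    o=ctrl.get_obs(); p=o['ee_pos']; Rc=R.from_rotvec(o['orientation']).as_matrix()
    d=Rc.T@(np.array(pos)-p)/10; rv=R.from_matrix(Rc.T@Rw).as_rotvec()
    print(note,'t',round(o['t'],2),'shift cm',d.round(2),'turn',rv.round(3),'rows>=',round(max(np.linalg.norm(d)/4.17,np.linalg.norm(rv)/.125),1),'w',round(o['width'],1),'F',o['ft_force'].round(1))
s=2**-.5
E
python3 - <<'E'
from h import *
o=ctrl.get_obs();q=o['qpos']
print(wrist(R.from_rotvec(o['orientation']).as_matrix(),q[0],q[1]+q[2]), q)
ry=np.array([-.115,.993,0])
for a in (1.7,2.0,2.3):
  for sg in (1,-1):
    print(a,sg,'A',wrist(Rt([0,0,-1],sg*ry),.547,a).round(2),
     'B',wrist(Rt([0,s,-s],[0,sg*s,sg*s]),-.3,a).round(2),
     'C',wrist(Rt([0,-s,-s],[sg,0,0]),.1,a).round(2),'D',wrist(Rt([0,0,-1],[sg,0,0]),-.05,a).round(2))
E
```

```text
[ 6.27826079e-06  1.08860865e+00 -1.90278247e-02] [-1.20604066e+00  4.23642373e-01  1.63045783e+00  6.27826079e-06
  1.08860865e+00 -1.90278247e-02]
1.7 1 A [ 0.    1.44 -1.14] B [ 0.75  1.69 -1.88] C [-0.78  1.55  0.16] D [ 0.    1.44 -0.05]
1.7 -1 A [0.   1.44 2.  ] B [0.75 1.69 1.27] C [-0.78  1.55 -2.98] D [0.   1.44 3.09]
2.0 1 A [ 0.    1.14 -1.14] B [ 0.75  1.47 -2.08] C [-0.81  1.34  0.38] D [ 0.    1.14 -0.05]
2.0 -1 A [0.   1.14 2.  ] B [0.75 1.47 1.06] C [-0.81  1.34 -2.76] D [0.   1.14 3.09]
2.3 1 A [-0.    0.84 -1.14] B [ 0.79  1.25 -2.29] C [-0.89  1.14  0.61] D [ 0.    0.84 -0.05]
2.3 -1 A [-0.    0.84  2.  ] B [0.79 1.25 0.85] C [-0.89  1.14 -2.53] D [0.   0.84 3.09]
```

```bash
python3 - <<'E'
from h import *
c=ctrl.calibration('wrist');V=c['view'];C=-V[:3,:3].T@V[:3,3]
Rc=R.from_rotvec(ctrl.get_obs()['orientation']).as_matrix();p=ctrl.get_obs()['ee_pos']
print('cam in tool',Rc.T@(C-p),'axis in tool',Rc.T@(-V[2,:3]), 'right',Rc.T@V[0,:3])
# look pose: tool down, z = -rack y direction
Rl=Rt([0,0,-1],[.0,-1,0])
go([455,-50,260],Rl)
go([455,-50,330],Rl)
E
```

```text
cam in tool [-1.75393533e+02  8.19149205e+01 -5.14327276e-03] axis in tool [ 0.95505381 -0.2964308  -0.00099796] right [ 9.93295899e-04 -1.66335272e-04  9.99999493e-01]
 t 0.15 shift cm [ -5.02  40.32 -40.79] turn [ 0.384 -0.001  0.   ] rows>= 13.8 w 87.9 F [-0.  -0.2  1. ]
 t 0.15 shift cm [-12.02  40.32 -40.8 ] turn [ 0.384 -0.001  0.   ] rows>= 14.1 w 87.9 F [-0.  -0.2  1. ]
```

Request:
servo_tool --plan '[[[-12, 40.3, -40.8, 0.384, 0, 0, 5], [-12, 40.3, -40.8, 0.384, 0, 0, 5], [-12, 40.3, -40.8, 0.384, 0, 0, 5], [-12, 40.3, -40.8, 0.384, 0, 0, 5], [-12, 40.3, -40.8, 0.384, 0, 0, 5], [-12, 40.3, -40.8, 0.384, 0, 0, 5], [-12, 40.3, -40.8, 0.384, 0, 0, 5], [-12, 40.3, -40.8, 0.384, 0, 0, 5]]]'

```text
t: 0.82
ee_pos: [359.8, -276.5, 278.5]
orientation: [1.21, 1.209, -1.21]
ft_force: [1.0, -0.1, -0.2]
width: 50.2
```

```bash
python3 - <<'E'
from h import *
go([455,-50,330],Rt([0,0,-1],[.0,-1,0]))
print(ctrl.get_obs()['ee_pos'],ctrl.get_obs()['qvel'])
E
```

```text
t 0.82 shift cm [ -5.15   9.5  -22.66] turn [-0.001 -0.     0.   ] rows>= 6.0 w 50.2 F [ 1.  -0.1 -0.2]
[ 359.82232406 -276.48410403  278.46720159] [ 1.01247639 -0.35448207  0.14148291  0.00278959  0.20124415  1.00304208]
```

Request:
servo_tool --plan '[[[-5, 9.3, -22, 0, 0, 0, 5], [-5, 9.3, -22, 0, 0, 0, 5], [-5, 9.3, -22, 0, 0, 0, 5], [-5, 9.3, -22, 0, 0, 0, 5], [-5, 9.3, -22, 0, 0, 0, 5], [-5, 9.3, -22, 0, 0, 0, 5], [-5, 9.3, -22, 0, 0, 0, 5], [-5, 9.3, -22, 0, 0, 0, 5]]]'

```text
t: 1.48
ee_pos: [453.2, -56.9, 328.3]
orientation: [1.206, 1.211, -1.206]
ft_force: [-0.8, -1.0, -0.6]
width: 49.8
```

```bash
python3 - <<'E'
from h import *
go([455,-50,330],Rt([0,0,-1],[.0,-1,0]))
print(ctrl.get_obs()['ee_pos'],ctrl.get_obs()['qvel'].max())
c=ctrl.calibration('wrist'); np.save('c1.npy',[c['view']]); snap('wrist','w1')
E
```

```text
t 1.48 shift cm [-0.17  0.18 -0.69] turn [ 0.004  0.    -0.   ] rows>= 0.2 w 49.8 F [-0.8 -1.  -0.6]
[453.22131057 -56.86947094 328.33054373] 0.024977961604278703
```

View pics/w1.png

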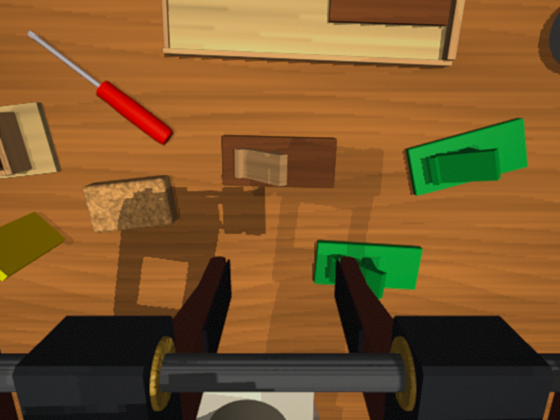

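```bash
python3 - <<'E'
import cv2
a=cv2.imread('pics/w1.png'); 
cv2.imwrite('pics/w1z.png',cv2.resize(a[125:200,210:350],(784,420),interpolation=cv2.INTER_CUBIC))
E
```

```text
(no output)
```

View pics/w1z.png

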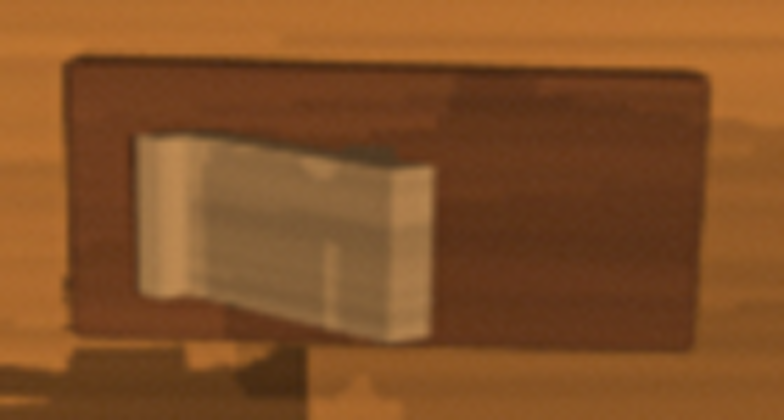

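```bash
python3 - <<'E'
from h import *
c=ctrl.calibration('wrist');c['view']=np.load('c1.npy')[0]
def W(pts,z,n):
    P=np.array([ray('wrist',210+(u+.5)/5.6-.5,125+(v+.5)/5.6-.5,z,c) for u,v in pts]);print(n,P.round(1).tolist(),P.mean(0).round(1))
W([(68,68),(706,78),(690,350),(74,335)],14,'base')
# slope top edge: 66 up slope from foot -> z=30+46.7=76.7
W([(388,165),(385,335)],76.7,'sltop'); W([(208,140),(208,303)],30,'foot?');
W([(187,135),(187,296)],30+8*.707,'liptop inner')
W([(220,135.5)],35,'x')
E
```

```text
base [[489.5, 22.3, 14.0], [487.8, -125.2, 14.0], [423.4, -124.3, 14.0], [426.6, 23.7, 14.0]] [456.8 -50.9  14. ]
sltop [[476.1, -52.2, 76.7], [440.7, -51.6, 76.7]] [458.4 -51.9  76.7]
foot? [[475.2, -11.1, 30.0], [437.8, -10.2, 30.0]] [456.5 -10.7  30. ]
liptop inner [[477.0, -7.0, 35.7], [440.5, -6.0, 35.7]] [458.7  -6.5  35.7]
x [[476.8, -14.3, 35.0]] [476.8 -14.3  35. ]
```

```bash
python3 - <<'E'
from h import *
go([482.5,294,200],Rt([0,0,-1],[.117,-.993,0]))
E
```

```text
t 1.53 shift cm [ 12.78   3.07 -35.2 ] turn [-0.115  0.     0.001] rows>= 9.0 w 49.9 F [-0.9  0.4  0.1]
```

Request:
servo_tool --plan '[[[12.8, 3.0, -35.2, -0.115, 0, 0, 5], [12.8, 3.0, -35.2, -0.115, 0, 0, 5], [12.8, 3.0, -35.2, -0.115, 0, 0, 5], [12.8, 3.0, -35.2, -0.115, 0, 0, 5], [12.8, 3.0, -35.2, -0.115, 0, 0, 5], [12.8, 3.0, -35.2, -0.115, 0, 0, 5], [12.8, 3.0, -35.2, -0.115, 0, 0, 5], [12.8, 3.0, -35.2, -0.115, 0, 0, 5]]]'

```text
t: 2.2
ee_pos: [479.5, 253.7, 213.4]
orientation: [1.125, 1.26, -1.127]
ft_force: [1.1, -0.7, -0.0]
width: 50.1
```

```bash
python3 - <<'E'
from h import *
go([482.5,294,200],Rt([0,0,-1],[.117,-.993,0]))
E
```

```text
t 2.2 shift cm [ 1.33  0.75 -3.97] turn [-0.005  0.001  0.001] rows>= 1.0 w 50.1 F [ 1.1 -0.7 -0. ]
```

Request:
servo_tool --plan '[[[1.4, 0.5, -4.0, -0.003, 0, 0, 5], [1.4, 0.5, -4.0, -0.003, 0, 0, 5], [1.4, 0.5, -4.0, -0.003, 0, 0, 5]]]'

```text
t: 2.45
ee_pos: [479.3, 293.7, 198.9]
orientation: [1.119, 1.264, -1.124]
ft_force: [-0.2, -0.7, 0.5]
width: 50.1
```

```bash
python3 - <<'E'
from h import *
go([482.5,294,112],Rt([0,0,-1],[.117,-.993,0]))
print(ctrl.get_obs()['ee_pos'])
c=ctrl.calibration('wrist'); np.save('c2.npy',[c['view']]); snap('wrist','w2')
E
```

```text
t 2.45 shift cm [ 8.68  0.34 -0.  ] turn [0.002 0.002 0.003] rows>= 2.1 w 50.1 F [-0.2 -0.7  0.5]
[479.33382184 293.71849226 198.85254836]
```

View pics/w2.png

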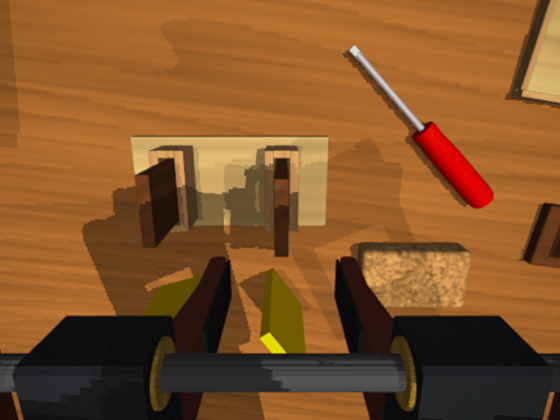

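```bash
python3 - <<'E'
from h import *
c=ctrl.calibration('wrist');c['view']=np.load('c2.npy')[0]
for p in [(275,256),(288,256),(275,192),(288,192)]: print(ray('wrist',*p,132,c).round(1))
a=cv2.imread('pics/w2.png'); cv2.imwrite('pics/w2z.png',cv2.resize(a[130:270,120:340],(792,504),interpolation=cv2.INTER_CUBIC))
E
```

```text
[455.3 296.4 132. ]
[456.4 287.3 132. ]
[501.5 301.6 132. ]
[502.5 293.  132. ]
```

View pics/w2z.png

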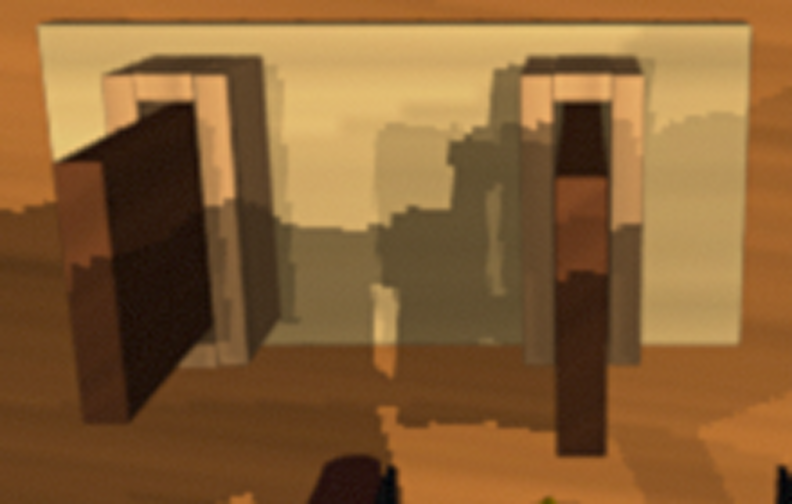

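Request:
servo_tool --plan '[[[2.9, 0.4, -0.1, 0, 0, 0, 5], [5.8, 0.4, -0.1, 0, 0, 0, 5], [8.0, 0.4, -0.1, 0, 0, 0, 5], [8.7, 0.4, -0.1, 0, 0, 0, 5], [8.7, 0.4, -0.1, 0, 0, 0, 3], [8.7, 0.4, -0.1, 0, 0, 0, 0], [8.7, 0.4, -0.1, 0, 0, 0, 0], [8.7, 0.4, -0.1, 0, 0, 0, 0]]]'

```text
t: 3.17
ee_pos: [484.8, 295.8, 115.3]
orientation: [1.125, 1.261, -1.12]
ft_force: [-0.0, 0.5, 0.0]
width: 26.6
```

Request:
servo_tool --plan '[[[0, 0, 0, 0, 0, 0, 0], [0, 0, 0, 0, 0, 0, 0], [-1, 0, 0, 0, 0, 0, 0], [-3, 0, 0, 0, 0, 0, 0], [-6, 0, 0, 0, 0, 0, 0], [-10, 0, 0, 0, 0, 0, 0], [-13, 0, 0, 0, 0, 0, 0], [-13, 0, 0, 0, 0, 0, 0]]]'

```text
t: 3.83
ee_pos: [486.9, 297.6, 251.1]
orientation: [1.13, 1.259, -1.112]
ft_force: [0.4, 1.1, 0.2]
width: 8.4
```

```bash
python3 - <<'E'
from h import *
go([482.5,294,112],Rt([0,0,-1],[.117,-.993,0]))
print(ctrl.get_obs()['ee_pos'])
c=ctrl.calibration('wrist'); np.save('c3.npy',[c['view']]); snap('wrist','w3')
E
```

```text
t 3.83 shift cm [13.91 -0.62  0.37] turn [ 0.001 -0.005 -0.011] rows>= 3.3 w 8.4 F [0.4 1.1 0.2]
[486.85844535 297.64598226 251.13941576]
```

View pics/w3.png

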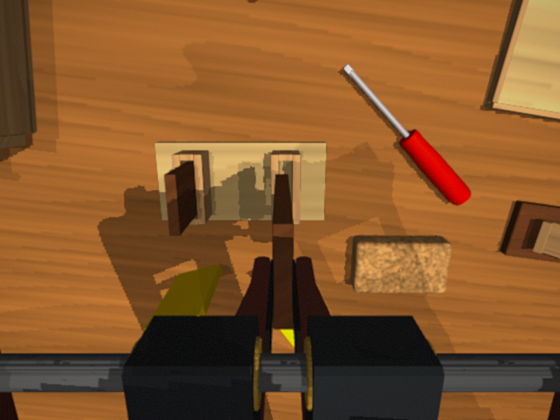

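```bash
python3 - <<'E'
from h import *
o=ctrl.get_obs(); print(o['ee_pos'],o['qvel'].round(3))
a=cv2.imread('pics/w3.png'); cv2.imwrite('pics/w3z.png',cv2.resize(a[160:340,220:340],(400,600),interpolation=cv2.INTER_CUBIC))
# expected projections in tool frame
c=ctrl.calibration('wrist');V=c['view']
Rc=R.from_rotvec(o['orientation']).as_matrix()
for g in (5,10,15,20):
  for y in (-28,28):
    p=o['ee_pos']+Rc@np.array([-5-g,y,0]); b=o['ee_pos']+Rc@np.array([-5-g+120,y,0]); print(g,y,proj('wrist',p,c).round(1),proj('wrist',b,c).round(1))
E
```

```text
[485.58094059 296.8583773  248.02132369] [-0.002  0.051  0.068  0.001 -0.031  0.   ]
5 -28 [283.  324.5] [282.9 240.2]
5 28 [283.  220.6] [283.  172.8]
10 -28 [283.  330.3] [283.  242.5]
10 28 [283.  224.1] [283. 174.]
15 -28 [283.  336.4] [283.  244.8]
15 28 [283.  227.7] [283.  175.3]
20 -28 [283.  342.8] [283.  247.1]
20 28 [283.  231.5] [283.  176.6]
```

View pics/w3z.png

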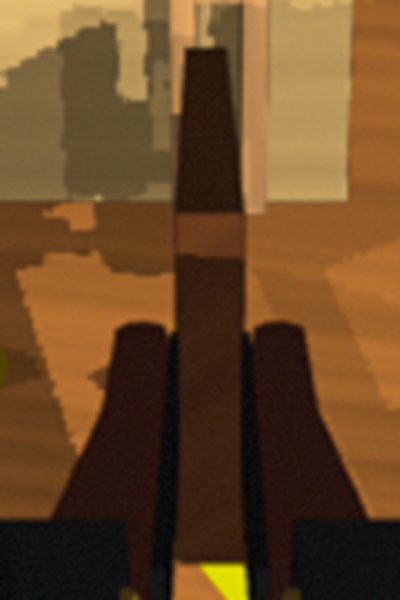

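```bash
cat >> h.py <<'E'
yr=np.array([.013,1,0]); yr/=np.linalg.norm(yr); zz=np.array([0,0,1.])
n=s*yr+s*zz; t=s*yr-s*zz; xr=np.cross(yr,zz)
foot=np.array([458,-6,30.])
RB=Rt(t,-n)
E
python3 - <<'E'
from h import *
B=foot+5*n-105.5*t; print(B)
go(B+[0,10,100],RB)
go(B+25*n-10*t,RB)
E
```

```text
[457.07624304 -77.05822734 108.13529932]
 t 3.88 shift cm [ 3.83 -7.15 35.81] turn [0.127 0.781 0.045] rows>= 8.8 w 8.5 F [ 0.4  0.3 -1.1]
 t 3.88 shift cm [11.35 -7.18 35.78] turn [0.127 0.781 0.045] rows>= 9.2 w 8.5 F [ 0.4  0.3 -1.1]
```

Request:
servo_tool --plan '[[[0.4, -0.9, 4, 0.01, 0.06, 0, 0], [0.8, -1.8, 8, 0.03, 0.16, 0.01, 0], [1.2, -2.7, 12, 0.04, 0.26, 0.015, 0], [1.6, -3.6, 16, 0.06, 0.36, 0.02, 0], [2, -4.5, 20, 0.07, 0.46, 0.025, 0], [2.5, -5.3, 24, 0.09, 0.56, 0.03, 0], [2.9, -6, 28, 0.11, 0.64, 0.035, 0], [3.3, -6.5, 31, 0.12, 0.72, 0.04, 0]]]'

```text
t: 4.55
ee_pos: [454.7, -17.6, 211.0]
orientation: [1.728, 1.717, -0.781]
ft_force: [1.4, 0.0, -1.2]
width: 8.3
```

```bash
python3 - <<'E'
from h import *
B=foot+5*n-105.5*t
o=ctrl.get_obs();print(o['qpos'].round(2),o['qvel'].round(2))
go(B+[0,10,100],RB)
go(B+25*n-10*t,RB)
E
```

```text
[-0.5   0.37  1.94  0.65  1.29  0.75] [-1.35  0.77 -0.42  0.17  0.96 -1.17]
 t 4.55 shift cm [-3.07  0.28  3.88] turn [0.001 0.06  0.006] rows>= 1.2 w 8.3 F [ 1.4  0.  -1.2]
 t 4.55 shift cm [2.6  0.32 8.83] turn [0.001 0.06  0.006] rows>= 2.2 w 8.3 F [ 1.4  0.  -1.2]
```

Request:
servo_tool --plan '[[[-1.5, 0.1, 2, 0, 0.03, 0, 0], [-2.5, 0.2, 3.2, 0, 0.05, 0, 0], [-2.5, 0.2, 3.2, 0, 0.05, 0, 0], [-2.5, 0.2, 3.2, 0, 0.05, 0, 0], [-2.5, 0.2, 3.2, 0, 0.05, 0, 0]]]'

```text
t: 4.97
ee_pos: [456.9, -55.4, 208.4]
orientation: [1.755, 1.751, -0.748]
ft_force: [0.4, 0.0, -0.6]
width: 8.4
```

```bash
python3 - <<'E'
from h import *
snap('scene','s5');snap('wrist','w5')
B=foot+5*n-105.5*t
o=ctrl.get_obs();print(o['ee_pos'],o['qpos'].round(2),o['qvel'].round(2))
go(B+25*n-10*t,RB)
a=cv2.imread('pics/s5.png'); cv2.imwrite('pics/s5z.png',cv2.resize(a[110:240,180:380],(800,520),interpolation=cv2.INTER_CUBIC))
E
```

```text
[457.11011437 -54.87512758 208.90592154] [-0.57  0.42  1.89  0.64  1.36  0.69] [ 0.01 -0.   -0.   -0.    0.   -0.  ]
 t 5.07 shift cm [4.65 0.05 6.13] turn [0.003 0.015 0.01 ] rows>= 1.8 w 8.6 F [ 0.1  0.5 -0.6]
```

View pics/s5z.png

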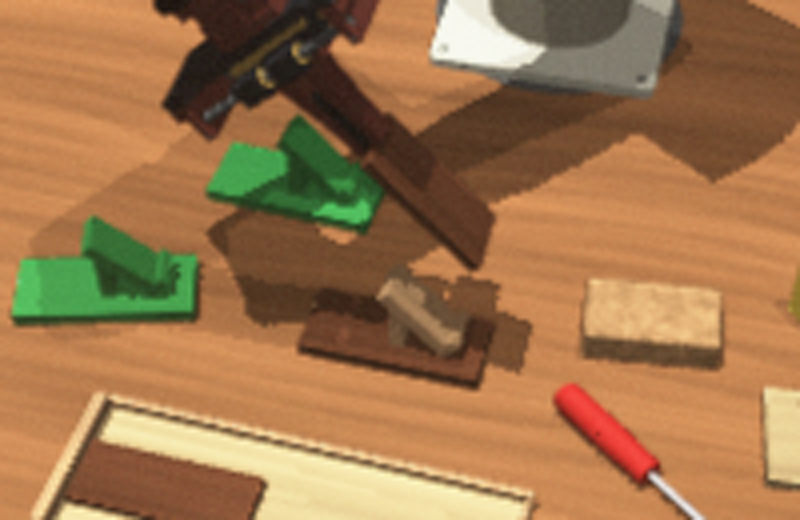

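View pics/w5.png

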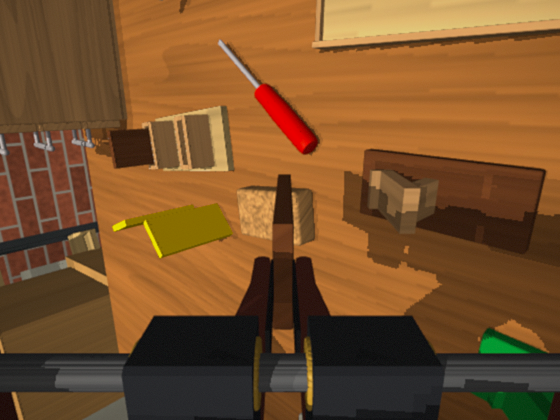

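Request:
servo_tool --plan '[[[1.5, 0, 2, 0, 0.01, 0.01, 0], [3, 0, 4, 0, 0.015, 0.01, 0], [4.6, 0.1, 6.1, 0, 0.015, 0.01, 0], [4.6, 0.1, 6.8, 0, 0.015, 0.01, 0], [4.6, 0.1, 7.4, 0, 0.015, 0.01, 0], [4.6, 0.1, 7.8, 0, 0.015, 0.01, 0], [4.6, 0.1, 7.8, 0, 0.015, 0.01, 0], [4.6, 0.1, 7.8, 0, 0.015, 0.01, 0]]]'

```text
t: 5.73
ee_pos: [458.5, -80.5, 122.4]
orientation: [1.773, 1.747, -0.731]
ft_force: [-0.2, 0.2, -0.2]
width: 8.9
```

```bash
python3 - <<'E'
from h import *
snap('scene','s6');snap('wrist','w6');snap('top','t6')
B=foot+5*n-105.5*t
o=ctrl.get_obs();print(o['ee_pos'],o['qvel'].round(2))
go(B,RB)
a=cv2.imread('pics/s6.png'); cv2.imwrite('pics/s6z.png',cv2.resize(a[140:220,230:320],(675,600),interpolation=cv2.INTER_CUBIC))
a=cv2.imread('pics/t6.png'); cv2.imwrite('pics/t6z.png',cv2.resize(a[215:275,230:330],(800,480),interpolation=cv2.INTER_CUBIC))
E
```

```text
[458.27398531 -80.41471533 122.1889227 ] [ 0.    0.01  0.   -0.   -0.   -0.  ]
 t 5.88 shift cm [ 1.23 -0.13  0.76] turn [ 0.003  0.    -0.002] rows>= 0.3 w 8.6 F [ 0.1  0.6 -1. ]
```

View pics/s6z.png

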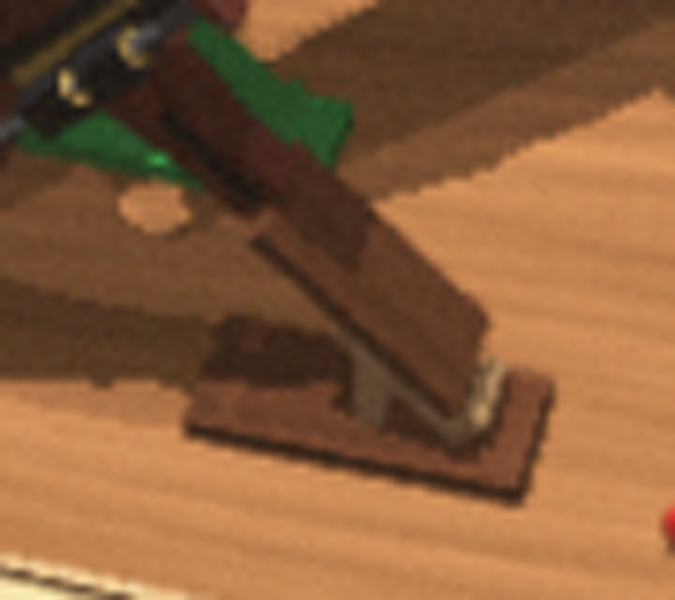

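View pics/t6z.png

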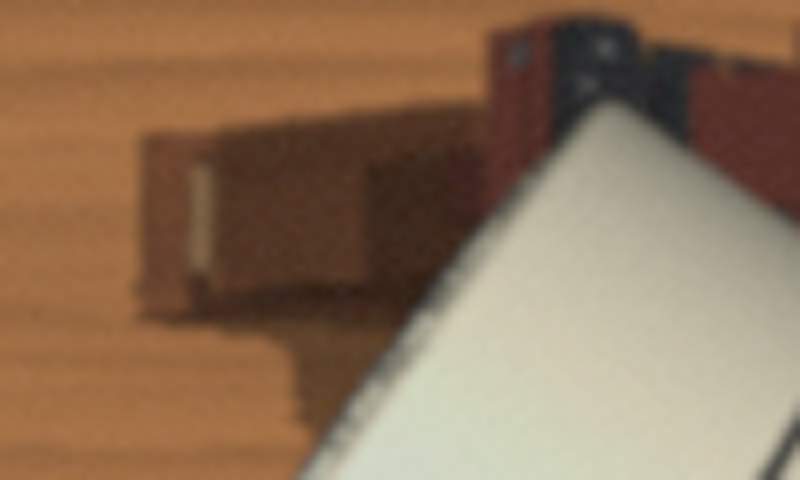

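View pics/w6.png

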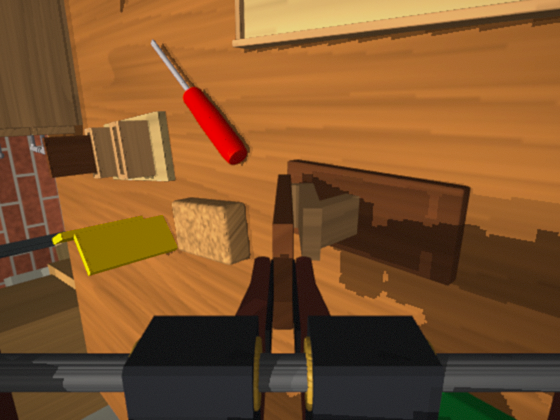

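Request:
servo_tool --plan '[[[0.2, -0.1, 0.2, 0, 0, 0, 0], [0.4, -0.1, 0.35, 0, 0, 0, 0], [0.5, -0.1, 0.5, 0, 0, 0, 0], [0.6, -0.1, 0.6, 0, 0, 0, 0], [0.7, -0.1, 0.7, 0, 0, 0, 0], [0.7, -0.1, 0.7, 0, 0, 0, 0], [0.7, -0.1, 0.7, 0, 0, 0, 0]]]'

```text
t: 6.47
ee_pos: [456.9, -80.2, 111.4]
orientation: [1.773, 1.749, -0.732]
ft_force: [-0.4, 0.7, 0.0]
width: 8.8
```

```bash
python3 - <<'E'
from h import *
snap('scene','s7')
B=foot+5*n-105.5*t
o=ctrl.get_obs();print(o['ee_pos'],o['ft_force'],o['moment'])
go(B,RB)
a=cv2.imread('pics/s7.png'); cv2.imwrite('pics/s7z.png',cv2.resize(a[140:220,230:320],(675,600),interpolation=cv2.INTER_CUBIC))
E
```

```text
[456.95088536 -80.29845142 111.4401441 ] [-1.16769429 -0.09642493  0.65408537] [-0.39929569  0.00929292  0.00294096]
 t 6.52 shift cm [0.46 0.01 0.  ] turn [ 0.002 -0.    -0.001] rows>= 0.1 w 8.5 F [-1.2 -0.1  0.7]
```

View pics/s7z.png

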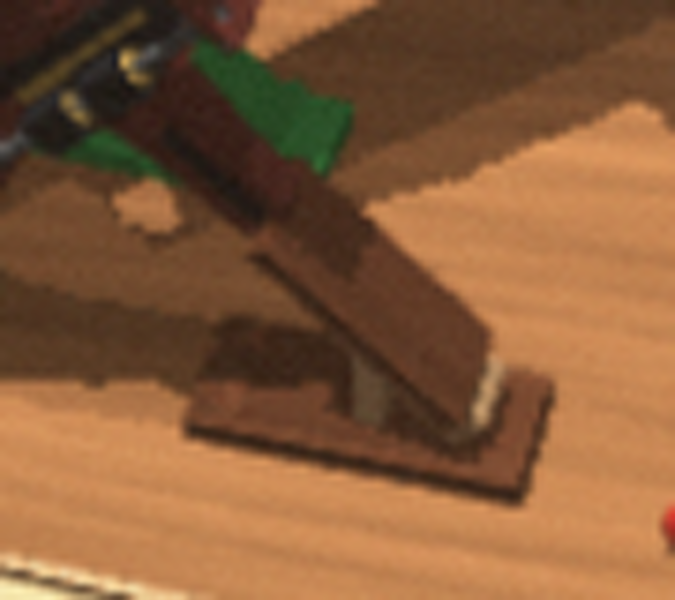

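Request:
servo_tool --plan '[[[0.1, 0, 0.05, 0, 0, 0, 0], [0.2, 0, 0.1, 0, 0, 0, 0], [0.3, 0, 0.15, 0, 0, 0, 0], [0.3, 0, 0.15, 0, 0, 0, 0], [0.3, 0, 0.15, 0, 0, 0, 0]]]'

```text
t: 6.93
ee_pos: [456.9, -79.1, 108.3]
orientation: [1.773, 1.749, -0.732]
ft_force: [0.6, 0.8, 0.0]
width: 8.6
```

```bash
python3 - <<'E'
from h import *
B=foot+5*n-105.5*t
o=ctrl.get_obs();print(o['ee_pos'],o['ft_force'],o['moment'])
go(B,RB)
E
```

```text
[456.88649603 -79.0740474  108.29231797] [0.56080533 0.82183776 0.04697444] [-0.17253048  0.02096017 -0.01761388]
 t 6.93 shift cm [ 0.15  0.02 -0.13] turn [ 0.002 -0.001 -0.001] rows>= 0.0 w 8.6 F [0.6 0.8 0. ]
```

Request:
servo_tool --plan '[[[0.1, 0, 0.05, 0, 0, 0, 0], [0.2, 0, 0.1, 0, 0, 0, 0], [0.3, 0, 0.15, 0, 0, 0, 0], [0.3, 0, 0.15, 0, 0, 0, 0], [0.3, 0, 0.15, 0, 0, 0, 0]]]'

```text
t: 7.35
ee_pos: [457.3, -78.7, 106.8]
orientation: [1.774, 1.749, -0.729]
ft_force: [-4.8, -6.2, 16.4]
width: 9.0
```

```bash
python3 - <<'E'
from h import *
B=foot+5*n-105.5*t
o=ctrl.get_obs();print(o['ee_pos'],o['ft_force'],o['moment'])
go(B,RB)
snap('scene','s8');snap('wrist','w8')
a=cv2.imread('pics/s8.png'); cv2.imwrite('pics/s8z.png',cv2.resize(a[140:220,230:320],(675,600),interpolation=cv2.INTER_CUBIC))
a=cv2.imread('pics/w8.png'); cv2.imwrite('pics/w8z.png',cv2.resize(a[150:350,220:480],(780,600),interpolation=cv2.INTER_CUBIC))
o=ctrl.get_obs();print(o['ee_pos'],o['ft_force'],o['moment'])
E
```

```text
[457.32851282 -78.73615875 106.79703204] [-4.81670195 -6.1966819  16.4448175 ] [1.02133149 0.60399053 0.47572752]
 t 7.35 shift cm [ 0.02 -0.03 -0.21] turn [ 0.003 -0.002 -0.002] rows>= 0.1 w 9.0 F [-4.8 -6.2 16.4]
[457.30300822 -78.75973634 106.7927433 ] [-5.5129289  -6.44754237 16.08106968] [0.9652117  0.57980365 0.50062306]
```

View pics/s8z.png

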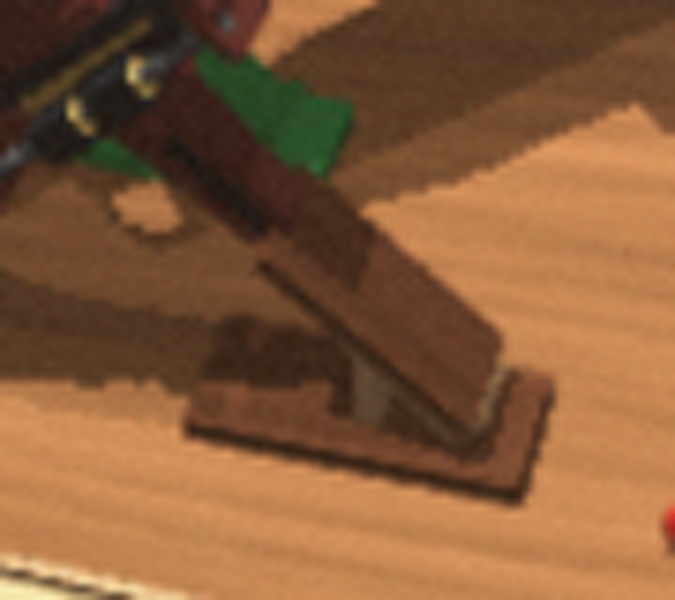

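View pics/w8z.png

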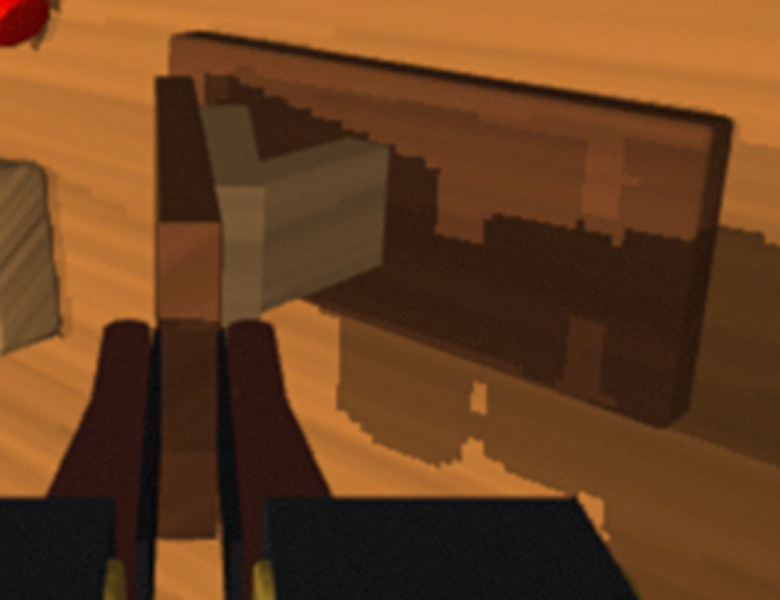

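Request:
servo_tool --plan '[[[-0.1, 0, -0.05, 0, 0, 0, 0], [-0.15, 0, -0.1, 0, 0, 0, 0], [-0.15, 0, -0.1, 0, 0, 0, 0.9], [-0.15, 0, -0.1, 0, 0, 0, 1.2], [-0.15, 0, -0.1, 0, 0, 0, 2.0], [-0.15, 0, -0.1, 0, 0, 0, 3.0], [-0.15, 0, -0.1, 0, 0, 0, 3.6], [-0.15, 0, -0.1, 0, 0, 0, 3.6]]]'

```text
t: 8.12
ee_pos: [457.0, -78.5, 106.7]
orientation: [1.773, 1.749, -0.732]
ft_force: [-0.3, 0.3, 0.6]
width: 34.6
```

```bash
python3 - <<'E'
from h import *
o=ctrl.get_obs();print(o['ee_pos'],o['ft_force'],o['moment'])
snap('scene','s9');snap('wrist','w9')
a=cv2.imread('pics/s9.png'); cv2.imwrite('pics/s9z.png',cv2.resize(a[140:220,230:320],(675,600),interpolation=cv2.INTER_CUBIC))
a=cv2.imread('pics/w9.png'); cv2.imwrite('pics/w9z.png',cv2.resize(a[150:350,220:480],(780,600),interpolation=cv2.INTER_CUBIC))
E
```

```text
[456.99618812 -78.5013316  106.72538975] [-0.34899835  0.34870757  0.56248965] [-0.34367772  0.00734212  0.00989689]
```

View pics/s9z.png

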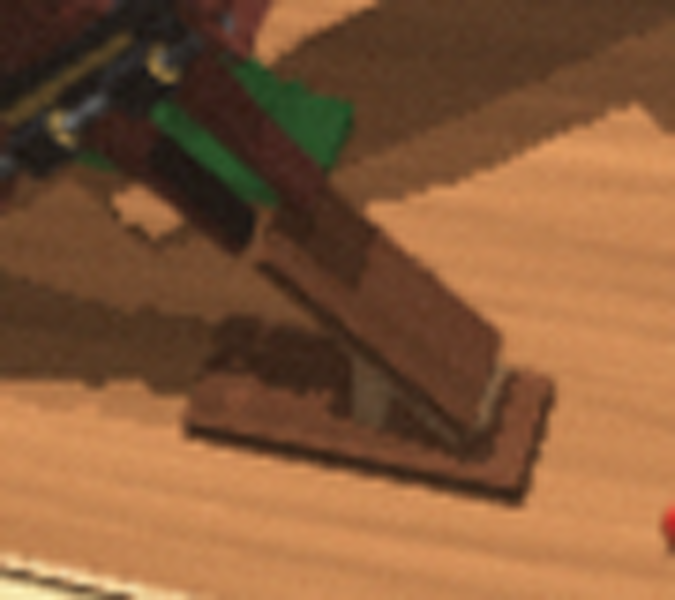

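View pics/w9z.png

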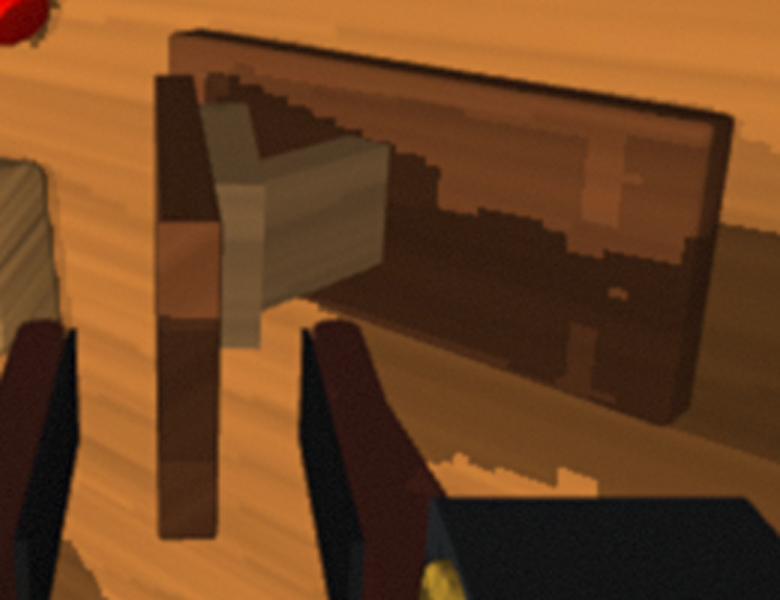

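```bash
cat >> h.py <<'E'
RC=Rt(-n,xr)
E
python3 - <<'E'
from h import *
Cb=np.array([457.3,-45.6,75])+3*t+4.5*n
go([457,-142,170],RB)
go(Cb+60*n+[0,0,60],RC)
print(Cb, Cb+60*n)
E
```

```text
t 8.22 shift cm [-8.96  0.1   0.01] turn [ 0.002 -0.    -0.001] rows>= 2.1 w 35.8 F [ 0.1 -0.4 -0.4]
 t 8.22 shift cm [  0.63   0.   -10.77] turn [-1.209 -1.208 -1.211] rows>= 16.8 w 35.8 F [ 0.1 -0.4 -0.4]
[457.36893709 -40.29714721  76.06066017] [457.92043378   2.12567508 118.48706704]
```

Request:
servo_tool --plan '[[[-2, 0, 0, 0, 0, 0, 3.6], [-5, 0, 0, 0, 0, 0, 3.6], [-9, 0, 0, 0, 0, 0, 3.6], [-12, 0, 0, 0, 0, 0, 6], [-12, 0, 0, 0, 0, 0, 8], [-12, 0, 0, 0, 0, 0, 8]]]'

```text
t: 8.72
ee_pos: [456.3, -164.5, 192.3]
orientation: [1.774, 1.745, -0.732]
ft_force: [-0.7, -0.3, 0.2]
width: 52.6
```

```bash
python3 - <<'E'
from h import *
Cb=np.array([457.3,-45.6,75])+3*t+4.5*n
go([440,-60,260],Rt([0,0,-1],[.7,-.7,0]),'mid')
go(Cb+60*n+[0,0,40],RC)
print(ctrl.get_obs()['ee_pos'])
E
```

```text
mid t 8.72 shift cm [  2.56  -1.75 -12.17] turn [-0.756 -0.739 -0.317] rows>= 8.8 w 52.6 F [-0.7 -0.3  0.2]
 t 8.72 shift cm [14.16 -0.09 -9.42] turn [-1.211 -1.204 -1.212] rows>= 16.8 w 52.6 F [-0.7 -0.3  0.2]
[ 456.28034638 -164.52927325  192.26247949]
```

Request:
servo_tool --plan '[[[0, -0.2, -1.5, -0.08, -0.08, -0.03, 8], [0.5, -0.4, -3, -0.16, -0.16, -0.07, 8], [1, -0.6, -5, -0.24, -0.23, -0.1, 8], [1.4, -0.8, -7, -0.32, -0.31, -0.13, 8], [1.8, -1.1, -9, -0.4, -0.39, -0.17, 8], [2.2, -1.4, -10.5, -0.48, -0.47, -0.2, 8], [2.5, -1.7, -12, -0.56, -0.55, -0.24, 8], [2.5, -1.7, -12, -0.64, -0.62, -0.27, 8]]]'

```text
t: 9.38
ee_pos: [439.1, -58.0, 259.1]
orientation: [0.778, 1.548, -0.631]
ft_force: [0.1, 0.0, -1.0]
width: 79.9
```

```bash
python3 - <<'E'
from h import *
Cb=np.array([457.3,-45.6,75])+3*t+4.5*n
go(Cb+60*n+[0,0,40],RC)
print(ctrl.get_obs()['ee_pos'],ctrl.get_obs()['qpos'].round(2))
E
```

```text
t 9.38 shift cm [10.62  4.81 -2.24] turn [-0.799 -0.437 -0.825] rows>= 9.8 w 79.9 F [ 0.1  0.  -1. ]
[439.09777359 -58.00659492 259.12151232] [-0.24  0.12  1.93  0.12  1.16  0.61]
```

Request:
servo_tool --plan '[[[0, 0.5, 0, -0.08, -0.044, -0.08, 8], [1, 1, 0, -0.16, -0.088, -0.16, 8], [2, 1.5, -0.2, -0.24, -0.13, -0.25, 8], [3.5, 2, -0.5, -0.32, -0.17, -0.33, 8], [5, 2.5, -0.8, -0.4, -0.22, -0.41, 8], [6.5, 3, -1.2, -0.48, -0.26, -0.5, 8], [8, 4, -1.6, -0.56, -0.3, -0.58, 8], [9.5, 4.5, -2, -0.64, -0.35, -0.66, 8]]]'

```text
t: 10.05
ee_pos: [458.4, -4.1, 167.5]
orientation: [-0.335, 1.537, -0.639]
ft_force: [0.3, 0.9, -0.2]
width: 80.0
```

```bash
python3 - <<'E'
from h import *
Cb=np.array([457.3,-45.6,75])+3*t+4.5*n
go(Cb+60*n,RC)
print(ctrl.get_obs()['ee_pos'],ctrl.get_obs()['qpos'].round(2))
E
```

```text
t 10.05 shift cm [ 3.64  3.33 -0.32] turn [-0.156 -0.089 -0.163] rows>= 1.9 w 80.0 F [ 0.3  0.9 -0.2]
[458.38007105  -4.09533173 167.4887875 ] [ 0.33  0.42  1.94 -0.59  1.18  0.88]
```

Request:
servo_tool --plan '[[[1, 1.2, -0.1, -0.08, -0.045, -0.08, 8], [2, 2.4, -0.2, -0.15, -0.088, -0.155, 8], [3, 3.2, -0.3, -0.15, -0.088, -0.155, 8], [3, 3.2, -0.3, -0.15, -0.088, -0.155, 8], [3, 3.2, -0.3, -0.15, -0.088, -0.155, 8]]]'

```text
t: 10.47
ee_pos: [457.7, 3.2, 125.2]
orientation: [-0.585, 1.492, -0.626]
ft_force: [-0.1, -0.9, 0.3]
width: 80.3
```

```bash
python3 - <<'E'
from h import *
Cb=np.array([457.3,-45.6,75])+3*t+4.5*n
snap('wrist','w10')
go(Cb,RC)
o=ctrl.get_obs();print(o['ee_pos'],o['qpos'].round(2))
c=ctrl.calibration('wrist')
for z,nm in((45.5,'top'),(-60,'bot')):
  for x in (-28,28): print(nm,x,proj('wrist',Cb-3*t-4.5*n+5*n+x*xr+(-t)*(60 if nm=='top' else -60),c).round(1))
E
```

```text
t 10.52 shift cm [ 6.61  0.39 -0.03] turn [-0.014 -0.006 -0.013] rows>= 1.6 w 80.1 F [0.5 0.4 0.1]
[458.57385819   2.99678325 126.11787206] [ 0.43  0.55  1.96 -0.75  1.16  0.96]
top -28 [244.7 302.5]
top 28 [321.6 301.9]
bot -28 [236.7 134.6]
bot 28 [324.6 133.4]
```

View pics/w10.png

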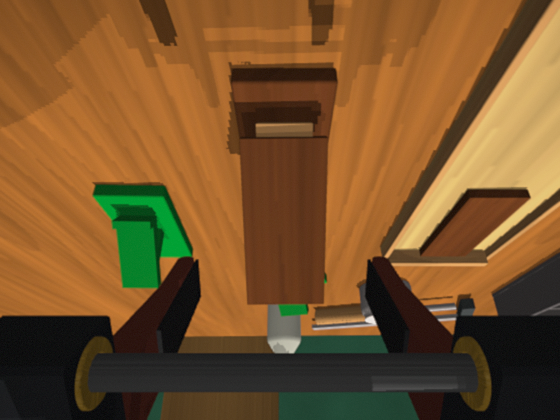

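Request:
servo_tool --plan '[[[2, 0.3, 0.1, -0.014, -0.006, -0.013, 8], [4, 0.3, 0.1, -0.014, -0.006, -0.013, 8], [5.5, 0.3, 0.1, -0.014, -0.006, -0.013, 8], [6.3, 0.3, 0.1, -0.014, -0.006, -0.013, 8], [6.6, 0.3, 0.1, -0.014, -0.006, -0.013, 8], [6.6, 0.3, 0.1, -0.014, -0.006, -0.013, 8], [6.6, 0.3, 0.1, -0.014, -0.006, -0.013, 8]]]'

```text
t: 11.1
ee_pos: [459.6, -40.7, 77.5]
orientation: [-0.605, 1.485, -0.625]
ft_force: [-0.7, -0.2, 0.1]
width: 80.0
```

```bash
python3 - <<'E'
from h import *
Cb=np.array([457.3,-45.6,75])+3*t+4.5*n
snap('wrist','w11');snap('scene','s11')
go(Cb,RC)
o=ctrl.get_obs();print(o['ee_pos'],o['ft_force'])
a=cv2.imread('pics/s11.png'); cv2.imwrite('pics/s11z.png',cv2.resize(a[120:220,220:340],(720,600),interpolation=cv2.INTER_CUBIC))
E
```

```text
t 11.2 shift cm [ 0.1   0.09 -0.23] turn [-0.001  0.002  0.001] rows>= 0.1 w 80.7 F [-0.3 -0.6  0.6]
[459.65917186 -40.25656882  77.42990406] [-0.27165922 -0.63288358  0.57468432]
```

View pics/w11.png

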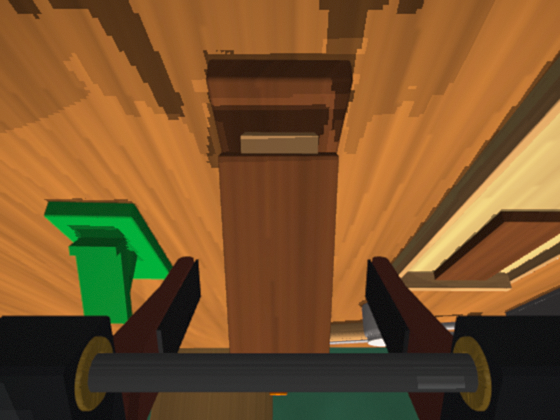

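View pics/s11z.png

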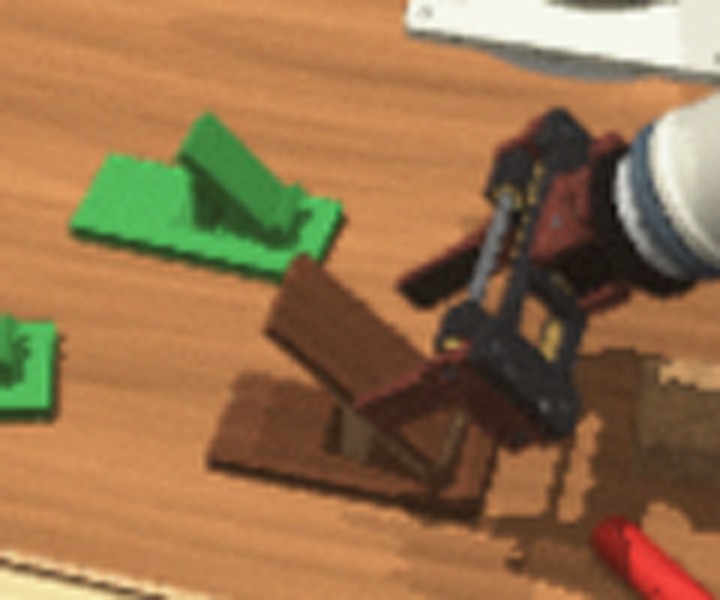

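Request:
servo_tool --plan '[[[0.1, 0, -0.15, 0, 0, 0, 7.5], [0.1, 0, -0.15, 0, 0, 0, 6.5], [0.1, 0, -0.15, 0, 0, 0, 6], [0.1, 0, -0.15, 0, 0, 0, 5.5], [0.1, 0, -0.15, 0, 0, 0, 5], [0.1, 0, -0.15, 0, 0, 0, 4.5], [0.1, 0, -0.15, 0, 0, 0, 4], [0.1, 0, -0.15, 0, 0, 0, 4]]]'

```text
t: 11.87
ee_pos: [457.5, -41.4, 76.0]
orientation: [-0.607, 1.486, -0.624]
ft_force: [0.2, -0.4, -0.0]
width: 40.4
```

```bash
python3 - <<'E'
from h import *
o=ctrl.get_obs();print(o['ee_pos'],o['ft_force'],o['width'])
snap('wrist','w12')
E
```

```text
[457.4541005  -41.35529488  76.00112514] [ 0.2241564  -0.44712761 -0.0322873 ] 40.35756723687101
```

View pics/w12.png

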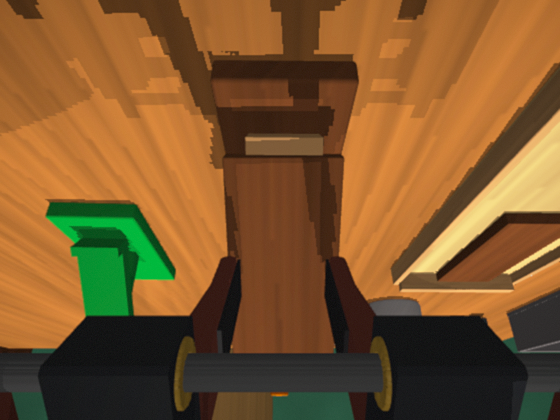

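```bash
python3 - <<'E'
from h import *
o=ctrl.get_obs();p=o['ee_pos'];Rc=R.from_rotvec(o['orientation']).as_matrix()
c=ctrl.calibration('wrist')
print((p-foot)@n,(p-foot)@t, Rc.T@n, Rc.T@t)
for x in (0,14):
  for z in (-20,20): print('tip',x,z,proj('wrist',p+Rc@[x,0,z],c).round(1))
for h in (8,10):
 for L in (0,60,66,120):
  print(h,L,[proj('wrist',foot+h*n-L*t+x*xr,c).round(1).tolist() for x in(-28,28)])
E
python3 - <<'E'
import cv2
a=cv2.imread('pics/w12.png'); cv2.imwrite('pics/w12z.png',cv2.resize(a[130:360,190:380],(496*800//660,600),interpolation=cv2.INTER_CUBIC))
E
```

```text
7.507154343025227 -57.53796754162883 [-0.99999803 -0.00156705  0.00121898] [-1.56603376e-03  9.99998428e-01  8.31454847e-04]
tip 0 -20 [243.3 265.7]
tip 0 20 [321.  265.8]
tip 14 -20 [245.9 254.9]
tip 14 20 [318.5 255. ]
8 0 [[222.6, 153.6], [342.3, 153.8]]
8 60 [[228.0, 270.4], [336.6, 270.6]]
8 66 [[228.5, 281.0], [336.1, 281.1]]
8 120 [[232.5, 367.4], [331.9, 367.5]]
10 0 [[222.0, 154.2], [343.0, 154.3]]
10 60 [[227.5, 272.2], [337.2, 272.3]]
10 66 [[228.0, 282.8], [336.6, 282.9]]
10 120 [[232.1, 369.9], [332.3, 370.0]]
```

View pics/w12z.png

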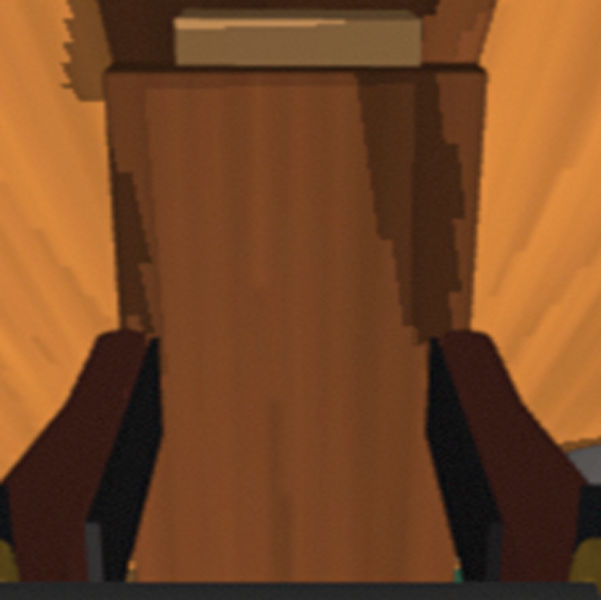

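```bash
python3 - <<'E'
from h import *
o=ctrl.get_obs();p=o['ee_pos'];Rc=R.from_rotvec(o['orientation']).as_matrix()
snap('scene','s12')
a=cv2.imread('pics/s12.png'); z=cv2.resize(a[120:220,220:340],(720,600),interpolation=cv2.INTER_CUBIC)
def dot(P,col):
    u,v=proj('scene',P); cv2.circle(z,(int((u-220+.5)*6),int((v-120+.5)*6)),4,col,-1)
for x,col in ((14,(0,0,255)),(0,(0,255,255)),(-10,(255,255,0))):
    for zz_ in (20,): dot(p+Rc@[x,0,zz_],col)
for L in (0,120): 
    for x in (-28,28): dot(foot+8*n-L*t+x*xr,(255,0,255))
cv2.imwrite('pics/s12z.png',z)
E
```

```text
(no output)
```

View pics/s12z.png

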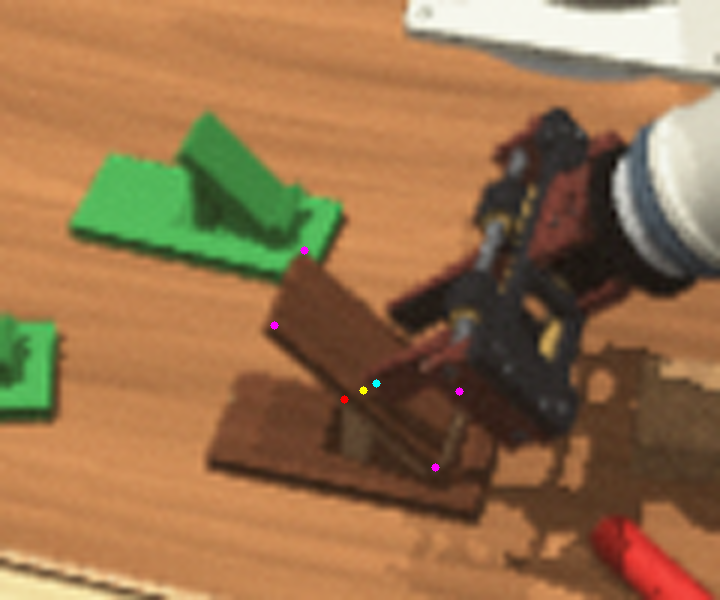

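Request:
servo_tool --plan '[[[0, 0, 0, 0, 0, 0, 6], [0, 0, 0, 0, 0, 0, 8], [0, 0, 0, 0, 0, 0, 8], [0, 0, 0, 0, 0, 0, 8], [0.8, 0, 0, 0, 0, 0, 8], [1.6, 0, 0, 0, 0, 0, 8], [2.2, 0, 0, 0, 0, 0, 8], [2.2, 0, 0, 0, 0, 0, 8]]]'

```text
t: 12.63
ee_pos: [456.3, -58.1, 59.5]
orientation: [-0.607, 1.488, -0.625]
ft_force: [-0.2, 1.2, -0.2]
width: 79.9
```

```bash
python3 - <<'E'
from h import *
o=ctrl.get_obs();print(o['ee_pos'],o['ft_force'],o['width'],(o['ee_pos']-foot)@n,(o['ee_pos']-foot)@t)
snap('wrist','w13');snap('scene','s13')
a=cv2.imread('pics/s13.png'); cv2.imwrite('pics/s13z.png',cv2.resize(a[120:220,220:340],(720,600),interpolation=cv2.INTER_CUBIC))
E
```

```text
[456.25853633 -58.13167627  59.50902725] [-0.23307549  1.20733283 -0.23093753] 79.93959825428459 -16.009520886559965 -57.741587432118514
```

View pics/w13.png

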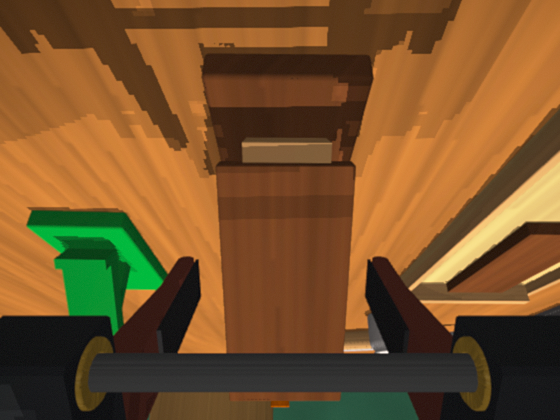

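View pics/s13z.png

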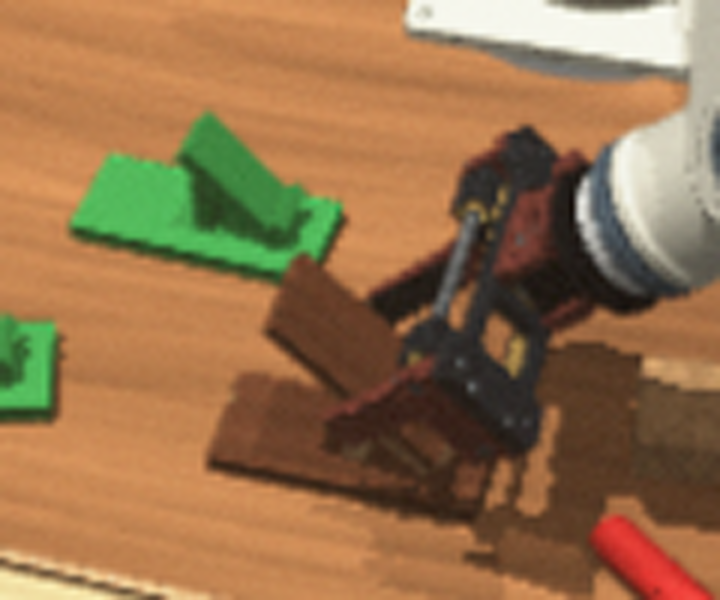

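Request:
servo_tool --plan '[[[0, 0, 0.1, 0, 0, 0, 7], [0, 0, 0.1, 0, 0, 0, 6.2], [0, 0, 0.1, 0, 0, 0, 5.7], [0, 0, 0.1, 0, 0, 0, 5], [0, 0, 0.1, 0, 0, 0, 4], [0, 0, 0.1, 0, 0, 0, 4], [0, 0, 0.1, 0, 0, 0, 4], [0, 0, 0.1, 0, 0, 0, 4]]]'

```text
t: 13.4
ee_pos: [458.4, -56.9, 60.6]
orientation: [-0.607, 1.486, -0.624]
ft_force: [-0.4, 1.3, 1.9]
width: 55.6
```

```bash
python3 - <<'E'
from h import *
o=ctrl.get_obs();print(o['ee_pos'],o['ft_force'],o['width'],(o['ee_pos']-foot)@n,(o['ee_pos']-foot)@t)
snap('wrist','w14')
E
```

```text
[458.36013321 -56.87302932  60.63322075] [-0.40875716  1.33803741  1.88289755] 55.57427326685865 -14.305356379016198 -57.62727262009995
```

View pics/w14.png

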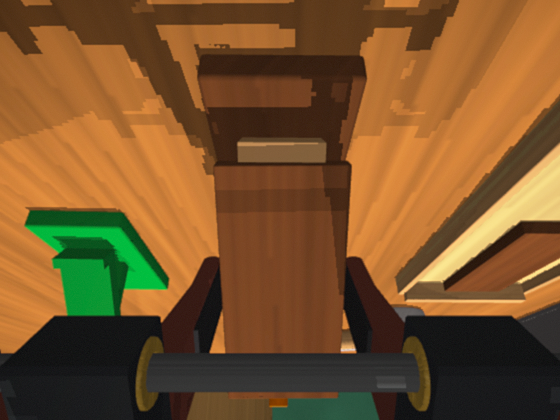

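```bash
cat >> h.py <<'E'
yt=np.array([.032,1,0]); yt/=np.linalg.norm(yt); xt=np.cross(yt,zz)
def RD(phi): return Rt(-(np.cos(phi)*zz+np.sin(phi)*yt),xt)
E
python3 - <<'E'
from h import *
ct=np.array([-18,-2.4,0]); end=np.array([651,-110.5,0])
Rd=RD(.125); c=end+20*yt+[0,0,20.5]
T=c-Rd@ct; print(T)
o=ctrl.get_obs()
go(o['ee_pos']+60*n+[0,0,60],RC)
go(T+[0,0,100],Rd)
E
```

```text
[651.64405846 -90.3731731    2.34122263]
 t 13.45 shift cm [-1.024e+01 -4.260e+00  1.000e-02] turn [0.001 0.001 0.002] rows>= 2.7 w 55.8 F [-1.   1.6  2.7]
 t 13.45 shift cm [-0.72 -5.15 19.37] turn [0.019 0.01  0.662] rows>= 5.3 w 55.8 F [-1.   1.6  2.7]
```

Request:
servo_tool --plan '[[[-0.5, 0, 0, 0, 0, 0, 4], [-1.5, 0, 0, 0, 0, 0, 4], [-3, 0, 0, 0, 0, 0, 4], [-5, -1, 0, 0, 0, 0, 4], [-8, -3, 0, 0, 0, 0, 4], [-10, -5, 0, 0, 0, 0, 4], [-10, -5, 0, 0, 0, 0, 4]]]'

```text
t: 14.03
ee_pos: [461.0, -19.7, 171.0]
orientation: [-0.603, 1.479, -0.623]
ft_force: [1.1, 0.4, -0.8]
width: 55.8
```

```bash
python3 - <<'E'
from h import *
ct=np.array([-18,-2.4,0]); end=np.array([651,-110.5,0])
Rd=RD(.125); c=end+20*yt+[0,0,20.5]
T=c-Rd@ct
go(T+[0,0,100],Rd)
snap('wrist','w15'); snap('scene','s15')
E
```

```text
t 14.03 shift cm [ 9.81  0.08 19.08] turn [0.017 0.016 0.659] rows>= 5.3 w 55.8 F [ 1.1  0.4 -0.8]
```

View pics/w15.png

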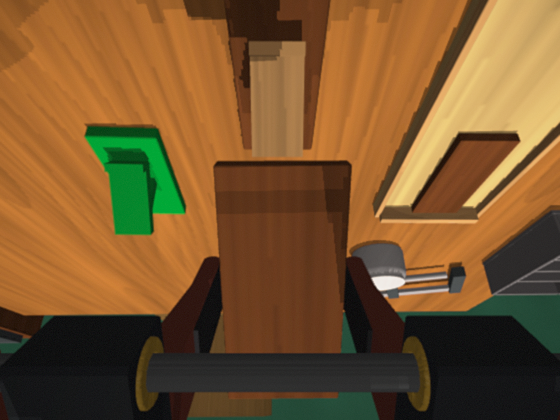

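View pics/s15.png

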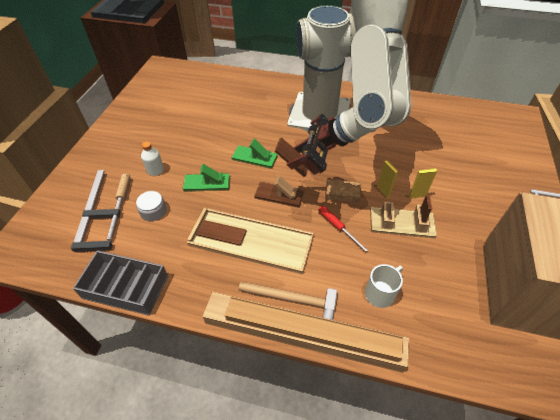

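Request:
servo_tool --plan '[[[1, 0, 2.5, 0, 0, 0.09, 4], [2, 0, 5, 0, 0, 0.18, 4], [3, 0, 8, 0, 0, 0.27, 4], [4.5, 0, 11, 0.01, 0, 0.36, 4], [6, 0, 14, 0.01, 0.01, 0.45, 4], [7, 0, 17, 0.015, 0.015, 0.54, 4], [8, 0, 19, 0.017, 0.016, 0.62, 4], [8, 0, 19, 0.017, 0.016, 0.66, 4]]]'

```text
t: 14.8
ee_pos: [650.7, -83.0, 107.8]
orientation: [-0.068, 1.576, -0.125]
ft_force: [-1.6, -0.5, -1.4]
width: 55.9
```

Request:
servo_tool --plan '[[[0, 0, 0, 0, 0, 0, 4], [0, 0, 0, 0, 0, 0, 4]]]'

```text
t: 14.97
ee_pos: [646.5, -81.0, 108.2]
orientation: [-0.073, 1.581, -0.128]
ft_force: [-0.4, 0.0, -1.0]
width: 55.5
```

```bash
python3 - <<'E'
from h import *
ct=np.array([-18,-2.4,0]); end=np.array([651,-110.5,0])
Rd=RD(.125); c=end+20*yt+[0,0,20.5]
T=c-Rd@ct
c=ctrl.calibration('wrist'); np.save('c16.npy',[c['view']]);o=ctrl.get_obs();np.save('o16.npy',np.r_[o['ee_pos'],o['orientation']])
snap('wrist','w16'); snap('scene','s16')
go(T,Rd); print(ctrl.get_obs()['ee_pos'])
E
```

```text
t 15.07 shift cm [10.71  0.3   0.63] turn [ 0.    -0.009  0.003] rows>= 2.6 w 55.6 F [-0.2  0.2 -1.5]
[646.64676314 -79.50201442 108.9744183 ]
```

View pics/w16.png

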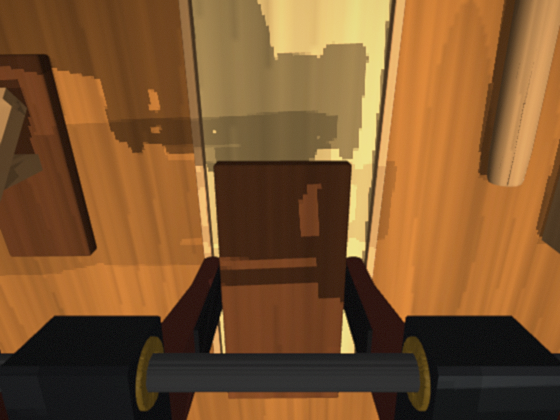

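```bash
python3 - <<'E'
from h import *
a=cv2.imread('pics/w16.png'); z=cv2.resize(a[0:260,160:420],(600,600),interpolation=cv2.INTER_CUBIC); cv2.imwrite('pics/w16z.png',z)
a=cv2.imread('pics/s16.png'); z=cv2.resize(a[180:280,180:320],(784,560),interpolation=cv2.INTER_CUBIC); cv2.imwrite('pics/s16z.png',z)
E
```

```text
(no output)
```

View pics/w16z.png

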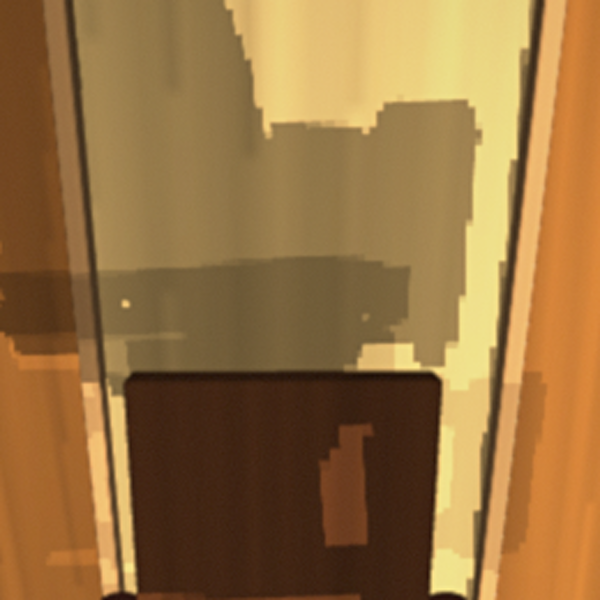

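View pics/s16z.png

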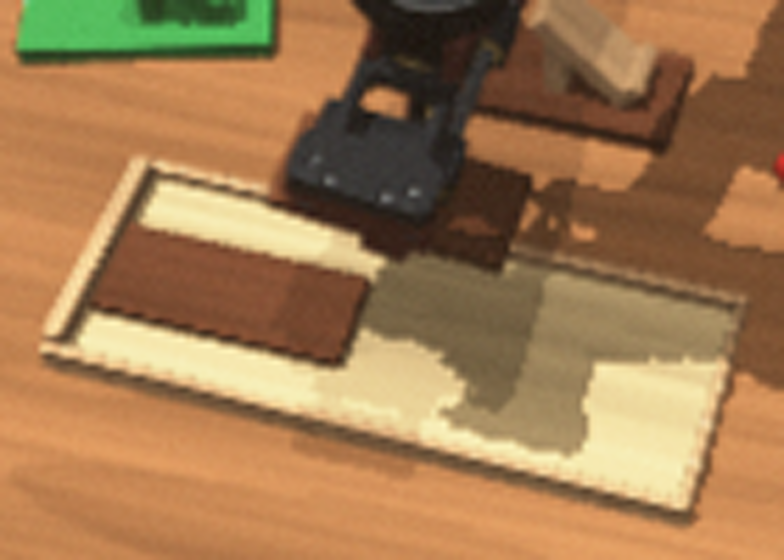

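```bash
python3 - <<'E'
from h import *
c=ctrl.calibration('wrist');c['view']=np.load('c16.npy')[0]; k=600/260
for nm,(A,B) in dict(Lo=((47,0),(103,590)),Li=((70,0),(122,590)),Ri=((540,0),(480,590)),Ro=((562,0),(495,590))).items():
    P=[ray('wrist',160+u/k,v/k,18,c) for u,v in (A,B)]; print(nm,P[0].round(1),P[1].round(1))
o=np.load('o16.npy');p=o[:3];Rc=R.from_rotvec(o[3:]).as_matrix()
# board bottom-end corners predicted from c_tool; measured (126,378),(440,378) zoom => 
for ctx in (-16,-18,-20):
  for y in (-2.4,0):
    print(ctx,y,[((proj('wrist',p+Rc@[ctx-5,y+60,zq],c)-[160,0])*k).round(0).tolist() for zq in(-28,28)])
E
```

```text
Lo [589.4  49.4  18. ] [ 582.3 -126.2   18. ]
Li [595.3  49.2  18. ] [ 588.8 -126.4   18. ]
Ri [716.1  44.8  18. ] [ 711.1 -130.    18. ]
Ro [721.7  44.6  18. ] [ 716.2 -130.1   18. ]
-16 -2.4 [[127.0, 372.0], [438.0, 372.0]]
-16 0 [[126.0, 358.0], [438.0, 358.0]]
-18 -2.4 [[125.0, 373.0], [439.0, 373.0]]
-18 0 [[124.0, 360.0], [440.0, 360.0]]
-20 -2.4 [[123.0, 375.0], [441.0, 375.0]]
-20 0 [[122.0, 362.0], [442.0, 362.0]]
```

```bash
python3 - <<'E'
from h import *
for u,v in ((372,280),(346,363),(93,300),(118,232)): print(ray('scene',180+(u+.5)/5.6-.5,180+(v+.5)/5.6-.5,18).round(1))
ct=np.array([-18,-3.3,0]); end=np.array([653,-109.5,0])
Rd=RD(.125); c=end+20*yt+[0,0,20.5]
T=c-Rd@ct; print(T)
go(T+[0,0,15],Rd,'15 above'); go(T,Rd)
E
```

```text
[ 627.7 -109.5   18. ]
[ 681.7 -106.8   18. ]
[ 676. -250.   18.]
[ 630.3 -253.7   18. ]
[653.67261913 -88.48065205   2.22901537]
15 above t 15.07 shift cm [9.2  0.3  0.81] turn [ 0.    -0.009  0.003] rows>= 2.2 w 55.6 F [-0.2  0.2 -1.5]
 t 15.07 shift cm [10.69  0.49  0.83] turn [ 0.    -0.009  0.003] rows>= 2.6 w 55.6 F [-0.2  0.2 -1.5]
```

Request:
servo_tool --plan '[[[2, 0.2, 0.4, 0, -0.005, 0, 4], [4, 0.3, 0.8, 0, -0.01, 0, 4], [6, 0.3, 0.8, 0, -0.01, 0, 4], [7.8, 0.3, 0.8, 0, -0.01, 0, 4], [8.8, 0.3, 0.8, 0, -0.01, 0, 4], [9.2, 0.3, 0.8, 0, -0.01, 0, 4], [9.2, 0.3, 0.8, 0, -0.01, 0, 4], [9.2, 0.3, 0.8, 0, -0.01, 0, 4]]]'

```text
t: 15.73
ee_pos: [655.5, -88.7, 19.0]
orientation: [-0.075, 1.566, -0.125]
ft_force: [-0.6, -0.0, -1.1]
width: 55.4
```

```bash
python3 - <<'E'
from h import *
snap('scene','s17');snap('top','t17')
a=cv2.imread('pics/s17.png'); z=cv2.resize(a[180:280,180:320],(784,560),interpolation=cv2.INTER_CUBIC); cv2.imwrite('pics/s17z.png',z)
ct=np.array([-18,-3.3,0]); end=np.array([653,-109.5,0])
Rd=RD(.125); c=end+20*yt+[0,0,20.5]
T=c-Rd@ct; go(T,Rd); o=ctrl.get_obs(); print(o['ee_pos'],o['ft_force'],o['moment'])
E
```

```text
t 15.83 shift cm [ 1.72  0.26 -0.24] turn [-0.     0.005  0.002] rows>= 0.4 w 56.0 F [-0.2 -0.3 -0.7]
[656.00976785 -88.96084541  19.63525229] [-0.18426523 -0.30276423 -0.65056182] [ 0.01410363 -0.10093351  0.03782915]
```

View pics/s17z.png

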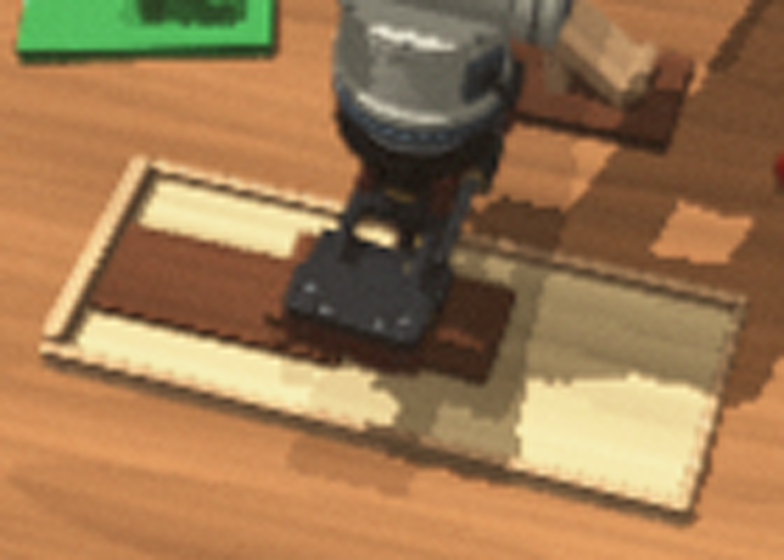

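Request:
servo_tool --plan '[[[0.3, 0.1, -0.1, 0, 0.005, 0, 4], [0.6, 0.2, -0.2, 0, 0.005, 0, 4], [0.9, 0.2, -0.2, 0, 0.005, 0, 4], [1.1, 0.2, -0.2, 0, 0.005, 0, 4], [1.3, 0.2, -0.2, 0, 0.005, 0, 4], [1.3, 0.2, -0.2, 0, 0.005, 0, 4], [1.3, 0.2, -0.2, 0, 0.005, 0, 4]]]'

```text
t: 16.42
ee_pos: [653.1, -88.9, 5.0]
orientation: [-0.074, 1.572, -0.126]
ft_force: [0.0, 0.3, -1.4]
width: 55.7
```

```bash
cat > chk.py <<'E'
from h import *
ct=np.array([-18,-3.3,0]); end=np.array([653,-109.5,0])
Rd=RD(.125); c=end+20*yt+[0,0,20.5]
T=c-Rd@ct; go(T,Rd); o=ctrl.get_obs(); print(o['ee_pos'],o['ft_force'],o['moment'])
E
python3 chk.py
```

```text
t 16.42 shift cm [0.27 0.08 0.06] turn [-0.001 -0.002  0.002] rows>= 0.1 w 55.7 F [ 0.   0.3 -1.4]
[653.05436973 -88.87713473   4.99948809] [ 3.92665211e-04  2.79531420e-01 -1.44858639e+00] [ 0.0659694  -0.07667878 -0.02791583]
```

Request:
servo_tool --plan '[[[0.1, 0, 0, 0, 0, 0, 4], [0.2, 0, 0, 0, 0, 0, 4], [0.3, 0, 0, 0, 0, 0, 4], [0.3, 0, 0, 0, 0, 0, 4], [0.3, 0, 0, 0, 0, 0, 4]]]'

```text
t: 16.83
ee_pos: [653.1, -89.2, 2.2]
orientation: [-0.074, 1.572, -0.125]
ft_force: [0.2, -0.3, 0.0]
width: 55.8
```

```bash
python3 chk.py
```

```text
t 16.83 shift cm [-0.01  0.07  0.05] turn [-0.001 -0.002  0.002] rows>= 0.0 w 55.8 F [ 0.2 -0.3  0. ]
[653.12032855 -89.18261944   2.20470633] [ 0.20846906 -0.31757199  0.00688916] [ 0.00517801 -0.12889901 -0.00806582]
```

Request:
servo_tool --plan '[[[0.05, 0, 0, 0, 0, 0, 4], [0.1, 0, 0, 0, 0, 0, 4], [0.15, 0, 0, 0, 0, 0, 4], [0.15, 0, 0, 0, 0, 0, 4]]]'

```text
t: 17.17
ee_pos: [653.3, -89.3, 1.4]
orientation: [-0.074, 1.572, -0.125]
ft_force: [-2.2, 1.6, 5.2]
width: 55.6
```

```bash
python3 chk.py
```

```text
t 17.17 shift cm [-0.1   0.07  0.03] turn [-0.001 -0.001  0.002] rows>= 0.0 w 55.6 F [-2.2  1.6  5.2]
[653.31820009 -89.25727851   1.35726074] [-2.15340801  1.62392218  5.19011448] [ 0.04918822  0.18741051 -0.10354843]
```

Request:
servo_tool --plan '[[[0, 0, 0, 0, 0, 0, 5.6], [0, 0, 0, 0, 0, 0, 5.8], [0, 0, 0, 0, 0, 0, 6.2], [0, 0, 0, 0, 0, 0, 6.8], [0, 0, 0, 0, 0, 0, 6.8], [0, 0, 0, 0, 0, 0, 6.8], [0, 0, 0, 0, 0, 0, 6.8]]]'

```text
t: 17.75
ee_pos: [653.1, -89.4, 0.7]
orientation: [-0.074, 1.572, -0.125]
ft_force: [-0.3, 0.4, 0.3]
width: 67.9
```

```bash
python3 chk.py; python3 - <<'E'
from h import *
snap('wrist','w18')
E
```

```text
t 17.75 shift cm [-0.17  0.08  0.05] turn [-0.001 -0.002  0.002] rows>= 0.0 w 67.9 F [-0.3  0.4  0.3]
[653.13147892 -89.42846687   0.67480751] [-0.32473267  0.40056347  0.33281028] [-0.00202035 -0.10836409 -0.04297166]
```

View pics/w18.png

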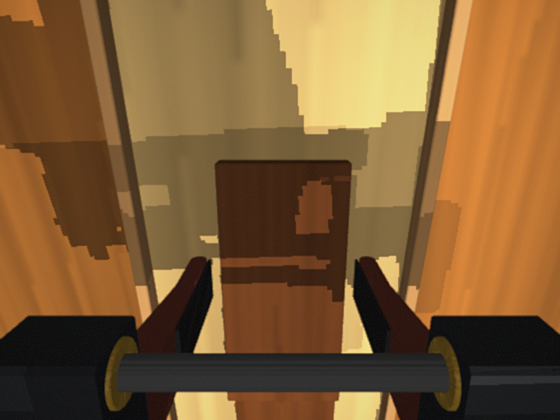

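Request:
servo_tool --plan '[[[-1, 0, 0, 0, 0, 0, 6.8], [-3, 0, 0, 0, 0, 0, 6.8], [-6, 0, 0, 0, 0, 0, 6.8], [-10, 0, 0, 0, 0, 0, 6.8], [-14, 0, 0, 0, 0, 0, 6], [-18, 0, 0, 0, 0, 0, 5], [-20, 0, 0, 0, 0, 0, 5], [-20, 0, 0, 0, 0, 0, 5]]]'

```text
t: 18.47
ee_pos: [657.7, -63.6, 206.3]
orientation: [-0.074, 1.561, -0.125]
ft_force: [0.8, -1.4, 0.6]
width: 50.4
```

```bash
python3 - <<'E'
from h import *
c=ctrl.calibration('wrist'); np.save('c19.npy',[c['view']])
snap('wrist','w19');snap('scene','s19')
a=cv2.imread('pics/s19.png'); z=cv2.resize(a[180:280,180:320],(784,560),interpolation=cv2.INTER_CUBIC); cv2.imwrite('pics/s19z.png',z)
go([470,392.5,200],Rt([0,0,-1],[.117,-.993,0]))
E
```

```text
t 18.57 shift cm [ -5.66  44.66 -19.94] turn [1.419 0.091 0.104] rows>= 11.8 w 50.1 F [-0.7  0.6 -0.6]
```

View pics/s19z.png

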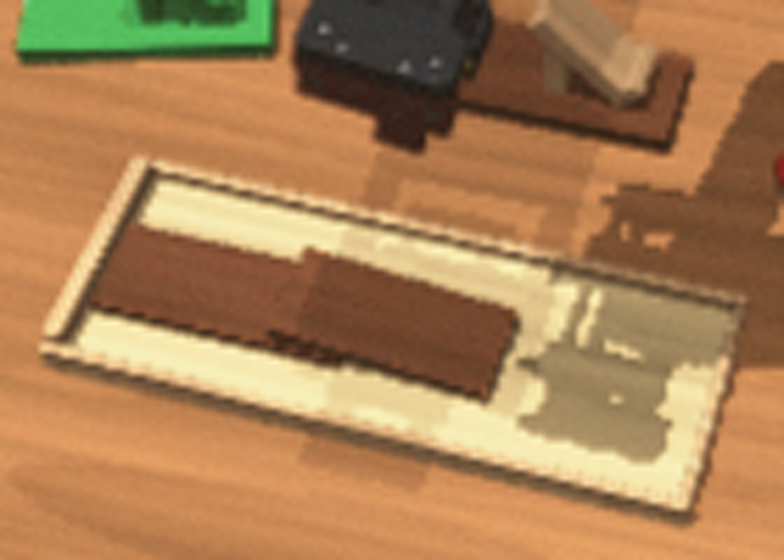

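View pics/w19.png

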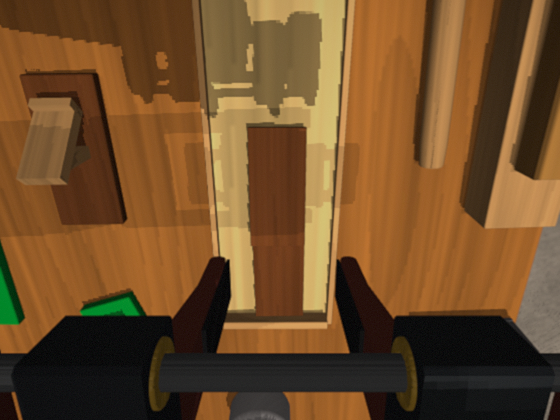

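```bash
python3 - <<'E'
from h import *
c=ctrl.calibration('wrist');c['view']=np.load('c19.npy')[0]
for u,v,z in ((247.5,127,18),(306.5,127,18),(250,236,28),(304,236,28),(255,317,18),(302,317,18)): print('w',ray('wrist',u,v,z,c).round(1))
for u,v in ((518,315),(492,400)): print('s',ray('scene',180+(u+.5)/5.6-.5,180+(v+.5)/5.6-.5,18).round(1))
E
```

```text
w [627.6 -28.2  18. ]
w [682.9 -30.   18. ]
w [ 623.1 -138.    28. ]
w [ 679.1 -140.1   28. ]
w [ 620.6 -251.5   18. ]
w [ 676.3 -253.7   18. ]
s [630.9 -27.7  18. ]
s [685.3 -27.1  18. ]
```

Request:
servo_tool --plan '[[[-1, 3, -1.5, 0.12, 0.008, 0.01, 5], [-1.5, 7, -3, 0.24, 0.016, 0.02, 5], [-2, 11, -5, 0.36, 0.024, 0.03, 5], [-2.5, 15, -7, 0.48, 0.032, 0.035, 5], [-3, 19, -8.5, 0.6, 0.04, 0.045, 5], [-3.5, 23, -10, 0.72, 0.047, 0.055, 5], [-4, 27, -12, 0.84, 0.055, 0.063, 5], [-4.5, 31, -14, 0.96, 0.062, 0.07, 5]]]'

```text
t: 19.23
ee_pos: [529.7, 238.8, 202.7]
orientation: [0.741, 1.431, -0.82]
ft_force: [0.3, -0.2, -0.3]
width: 49.6
```

```bash
python3 - <<'E'
from h import *
go([470,392.5,190],Rt([0,0,-1],[.117,-.993,0]))
E
```

```text
t 19.23 shift cm [  0.83   3.31 -16.18] turn [0.452 0.028 0.04 ] rows>= 4.0 w 49.6 F [ 0.3 -0.2 -0.3]
```

Request:
servo_tool --plan '[[[0.2, 0.8, -4, 0.11, 0.007, 0.01, 5], [0.4, 1.7, -8, 0.22, 0.014, 0.02, 5], [0.7, 2.5, -11.5, 0.33, 0.02, 0.03, 5], [0.8, 3, -14, 0.42, 0.026, 0.04, 5], [0.8, 3, -15.2, 0.43, 0.028, 0.04, 5], [0.8, 3, -15.2, 0.43, 0.028, 0.04, 5], [0.8, 3, -15.2, 0.43, 0.028, 0.04, 5]]]'

```text
t: 19.82
ee_pos: [472.8, 380.7, 190.9]
orientation: [1.099, 1.274, -1.1]
ft_force: [-0.3, -0.1, -0.3]
width: 50.1
```

```bash
python3 - <<'E'
from h import *
go([470,392.5,190],Rt([0,0,-1],[.117,-.993,0]))
c=ctrl.calibration('wrist'); np.save('c20.npy',[c['view']]); snap('wrist','w20')
go([470,392.5,87],Rt([0,0,-1],[.117,-.993,0]))
E
```

```text
t 19.82 shift cm [ 0.09 -0.1  -1.21] turn [ 0.031  0.001 -0.   ] rows>= 0.3 w 50.1 F [-0.3 -0.1 -0.3]
 t 19.87 shift cm [10.43 -0.17 -1.28] turn [ 0.03   0.001 -0.001] rows>= 2.5 w 50.3 F [ 0.4  0.4 -0.4]
```

View pics/w20.png

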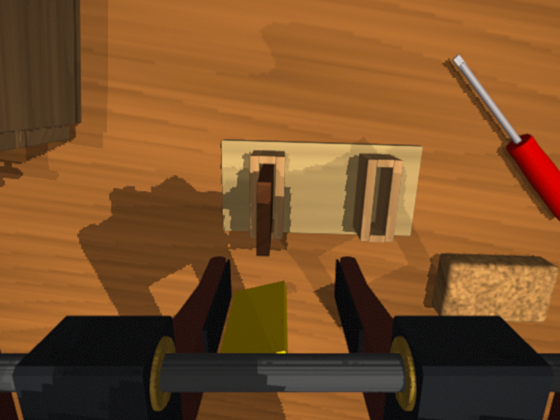

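```bash
python3 - <<'E'
from h import *
c=ctrl.calibration('wrist');c['view']=np.load('c20.npy')[0]
a=cv2.imread('pics/w20.png'); cv2.imwrite('pics/w20z.png',cv2.resize(a[140:270,220:320],(460,598),interpolation=cv2.INTER_CUBIC))
for p in [(256.5,255),(269.5,255),(257,183),(271,183)]: print(ray('wrist',*p,112,c).round(1))
E
```

```text
[442.6 395.8 112. ]
[444.  386.3 112. ]
[496.5 402.4 112. ]
[498.  392.7 112. ]
```

View pics/w20z.png

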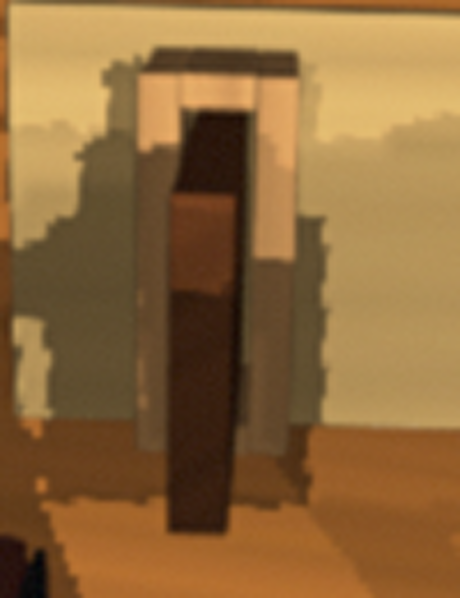

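Request:
servo_tool --plan '[[[1.5, -0.1, -1.4, 0.03, 0, 0, 5], [3.5, -0.1, -1.4, 0.03, 0, 0, 5], [6, -0.1, -1.4, 0.03, 0, 0, 5], [8.5, -0.1, -1.4, 0.03, 0, 0, 5], [10, -0.1, -1.4, 0.03, 0, 0, 5], [10.4, -0.1, -1.4, 0.03, 0, 0, 5], [10.4, -0.1, -1.4, 0.03, 0, 0, 5], [10.4, -0.1, -1.4, 0.03, 0, 0, 5]]]'

```text
t: 20.53
ee_pos: [472.0, 394.5, 89.1]
orientation: [1.126, 1.26, -1.121]
ft_force: [-0.0, -0.3, 0.4]
width: 50.1
```

```bash
python3 - <<'E'
from h import *
go([470.5,394.3,87],Rt([0,0,-1],[.117,-.993,0]))
snap('wrist','w21')
E
```

```text
t 20.53 shift cm [ 0.21 -0.15  0.  ] turn [-0.002 -0.001 -0.003] rows>= 0.1 w 50.1 F [-0.  -0.3  0.4]
```

View pics/w21.png

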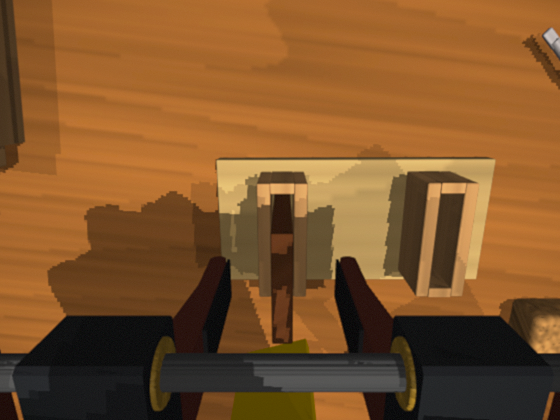

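Close and lift.

Request:
servo_tool --plan '[[[0.1, -0.1, 0, 0, 0, 0, 4], [0.1, -0.1, 0, 0, 0, 0, 3], [0.1, -0.1, 0, 0, 0, 0, 2], [0.1, -0.1, 0, 0, 0, 0, 1], [0.1, -0.1, 0, 0, 0, 0, 0], [0.1, -0.1, 0, 0, 0, 0, 0], [0.1, -0.1, 0, 0, 0, 0, 0], [0.1, -0.1, 0, 0, 0, 0, 0]]]'

```text
t: 21.25
ee_pos: [470.2, 395.0, 87.7]
orientation: [1.125, 1.26, -1.121]
ft_force: [0.3, 0.1, 1.6]
width: 10.0
```

Request:
servo_tool --plan '[[[0, 0, 0, 0, 0, 0, 0], [-1, 0, 0, 0, 0, 0, 0], [-3, 0, 0, 0, 0, 0, 0], [-6, 0, 0, 0, 0, 0, 0], [-10, 0, 0, 0, 0, 0, 0], [-13, 0, 0, 0, 0, 0, 0], [-15, 0, 0, 0, 0, 0, 0], [-15, 0, 0, 0, 0, 0, 0]]]'

```text
t: 21.92
ee_pos: [471.9, 396.6, 243.5]
orientation: [1.133, 1.259, -1.113]
ft_force: [0.5, 0.4, 0.4]
width: 9.8
```

```bash
python3 - <<'E'
from h import *
o=ctrl.get_obs();c=ctrl.calibration('wrist'); snap('wrist','w22')
print(o['ee_pos'],o['width'],o['qvel'].round(2))
p=o['ee_pos'];Rc=R.from_rotvec(o['orientation']).as_matrix()
for tx in (-21,-25,-29):
    print(tx,[proj('wrist',p+Rc@[tx+d,y,0],c).round(1).tolist() for d in(0,100) for y in(-28,28)])
a=cv2.imread('pics/w22.png'); cv2.imwrite('pics/w22z.png',cv2.resize(a[160:360,220:340],(480,800))[:,:] if 0 else cv2.resize(a[160:360,220:340],(360,600),interpolation=cv2.INTER_CUBIC))
E
```

```text
[471.89826835 396.58234058 243.52575051] 9.758693552884115 [ 0.    0.05  0.06  0.   -0.07 -0.  ]
-21 [[283.0, 337.6], [283.0, 228.4], [282.9, 255.3], [283.0, 181.1]]
-25 [[283.0, 342.8], [283.0, 231.5], [283.0, 257.5], [283.0, 182.3]]
-29 [[283.0, 348.1], [283.0, 234.7], [283.0, 259.7], [283.0, 183.5]]
```

View pics/w22z.png

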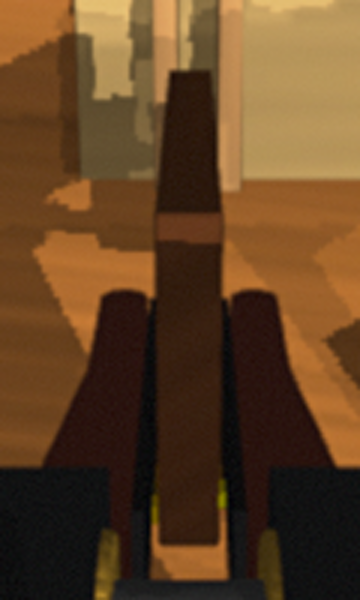

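```bash
cat >> h.py <<'E'
B2=np.array([458,-3.9,32.1])-75.5*t
E
python3 - <<'E'
from h import *
print(B2)
go(B2+[0,10,110],RB)
E
```

```text
[457.30603333 -57.28205139  85.48656198]
 t 21.97 shift cm [ 4.3  -6.5  43.86] turn [0.125 0.78  0.044] rows>= 10.7 w 9.7 F [-0.1 -0.5 -1. ]
```

Request:
servo_tool --plan '[[[0, -0.6, 4, 0.01, 0.04, 0, 0], [0.3, -1.2, 8, 0.02, 0.1, 0.005, 0], [0.6, -1.8, 12, 0.03, 0.17, 0.01, 0], [1, -2.4, 16, 0.045, 0.25, 0.015, 0], [1.5, -3, 20, 0.055, 0.33, 0.02, 0], [2, -3.6, 24, 0.065, 0.41, 0.025, 0], [2.5, -4.2, 28, 0.08, 0.5, 0.03, 0], [3, -4.8, 32, 0.095, 0.59, 0.035, 0]]]'

```text
t: 22.63
ee_pos: [458.3, 72.5, 207.2]
orientation: [1.619, 1.636, -0.85]
ft_force: [1.0, 0.3, -0.5]
width: 9.6
```

```bash
python3 - <<'E'
from h import *
go(B2+[0,10,110],RB)
E
```

```text
t 22.63 shift cm [-5.74 -0.3  10.58] turn [0.029 0.191 0.01 ] rows>= 2.9 w 9.6 F [ 1.   0.3 -0.5]
```

Request:
servo_tool --plan '[[[-1.5, -0.1, 3, 0.01, 0.07, 0, 0], [-3, -0.2, 6, 0.02, 0.13, 0.005, 0], [-4.5, -0.3, 8.5, 0.028, 0.18, 0.01, 0], [-5.5, -0.3, 10, 0.028, 0.18, 0.01, 0], [-5.5, -0.3, 10, 0.028, 0.18, 0.01, 0], [-5.5, -0.3, 10, 0.028, 0.18, 0.01, 0]]]'

```text
t: 23.13
ee_pos: [457.6, -40.3, 196.4]
orientation: [1.764, 1.743, -0.75]
ft_force: [1.0, 0.1, -0.1]
width: 9.6
```

```bash
python3 - <<'E'
from h import *
snap('scene','s23')
go(B2+12*n-8*t,RB)
o=ctrl.get_obs();print(o['ee_pos'],o['qvel'].max())
E
```

```text
t 23.18 shift cm [5.91 0.04 7.85] turn [-0.002  0.015  0.003] rows>= 2.4 w 9.5 F [-0.5  0.7 -0.7]
[457.4622499  -39.26860572 196.77407078] 0.030439417725150294
```

View pics/s23.png

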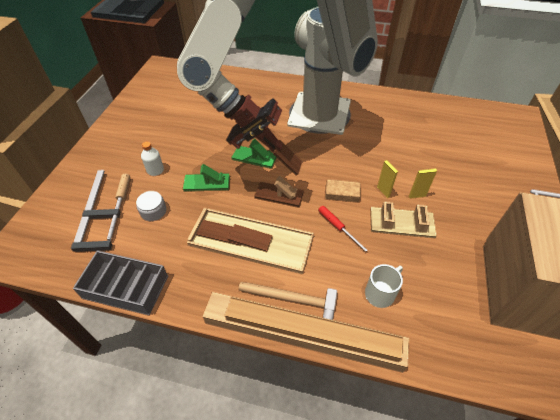

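Request:
servo_tool --plan '[[[1.5, 0, 2, 0, 0.01, 0, 0], [3, 0, 4, 0, 0.015, 0, 0], [4.5, 0, 6, 0, 0.015, 0, 0], [5.5, 0, 7.2, 0, 0.015, 0, 0], [5.9, 0, 7.8, 0, 0.015, 0, 0], [5.9, 0, 7.8, 0, 0.015, 0, 0], [5.9, 0, 7.8, 0, 0.015, 0, 0]]]'

```text
t: 23.77
ee_pos: [457.8, -53.8, 101.4]
orientation: [1.769, 1.753, -0.735]
ft_force: [0.4, -0.5, -0.0]
width: 10.0
```

```bash
python3 - <<'E'
from h import *
snap('scene','s24'); snap('wrist','w24')
go(B2,RB)
o=ctrl.get_obs();print(o['ee_pos'],o['ft_force'])
a=cv2.imread('pics/s24.png'); cv2.imwrite('pics/s24z.png',cv2.resize(a[140:220,230:320],(675,600),interpolation=cv2.INTER_CUBIC))
E
```

```text
t 23.87 shift cm [ 0.97 -0.1   1.36] turn [0.002 0.002 0.002] rows>= 0.4 w 9.7 F [-0.3 -0.4 -0.4]
[458.33422202 -54.52421888 101.92057549] [-0.33645176 -0.39281958 -0.35069893]
```

View pics/s24z.png

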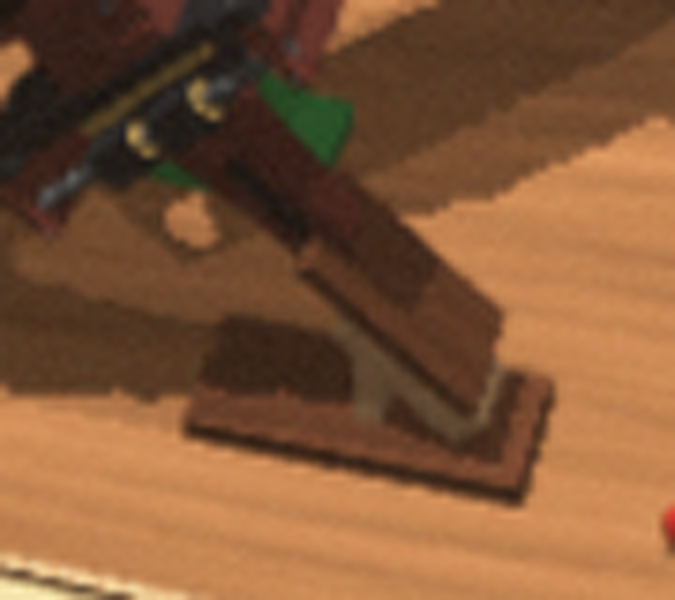

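View pics/w24.png

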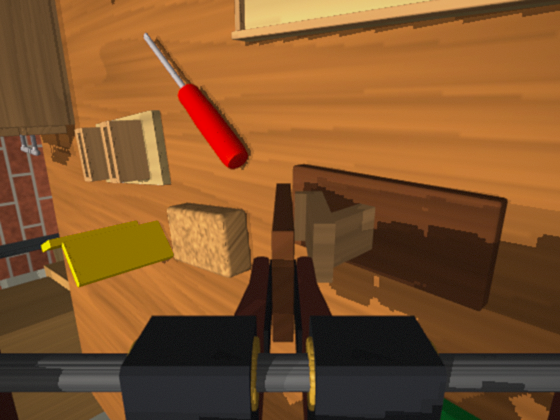

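Request:
servo_tool --plan '[[[0.1, -0.1, 0.3, 0, 0, 0, 0], [0.2, -0.1, 0.6, 0, 0, 0, 0], [0.4, -0.1, 0.9, 0, 0, 0, 0], [0.6, -0.1, 1.1, 0, 0, 0, 0], [0.7, -0.1, 1.2, 0, 0, 0, 0], [0.7, -0.1, 1.2, 0, 0, 0, 0], [0.7, -0.1, 1.2, 0, 0, 0, 0]]]'

```text
t: 24.45
ee_pos: [456.8, -57.6, 88.1]
orientation: [1.773, 1.754, -0.734]
ft_force: [1.0, 3.3, 5.2]
width: 9.8
```

```bash
python3 - <<'E'
from h import *
go(B2,RB)
o=ctrl.get_obs();print(o['ee_pos'],o['ft_force'],o['moment'])
E
```

```text
t 24.45 shift cm [0.21 0.05 0.16] turn [-0.001 -0.002  0.002] rows>= 0.1 w 9.8 F [1.  3.3 5.2]
[456.80819503 -57.60951178  88.14537773] [1.04264996 3.31154571 5.181373  ] [ 0.88373105 -0.05546408 -0.16636667]
```

Request:
servo_tool --plan '[[[0.1, 0, -0.05, 0, 0, 0, 0], [0.15, 0, -0.05, 0, 0, 0, 0], [0.2, 0, -0.05, 0, 0, 0, 0], [0.2, 0, -0.05, 0, 0, 0, 0]]]'

```text
t: 24.78
ee_pos: [456.8, -56.4, 87.0]
orientation: [1.772, 1.753, -0.735]
ft_force: [-1.0, 0.0, 7.0]
width: 9.6
```

```bash
python3 - <<'E'
from h import *
snap('scene','s25'); snap('wrist','w25')
go(B2,RB)
o=ctrl.get_obs();print(o['ee_pos'],o['ft_force'],o['moment'])
a=cv2.imread('pics/s25.png'); cv2.imwrite('pics/s25z.png',cv2.resize(a[140:220,230:320],(675,600),interpolation=cv2.INTER_CUBIC))
a=cv2.imread('pics/w25.png'); cv2.imwrite('pics/w25z.png',cv2.resize(a[150:350,220:480],(780,600),interpolation=cv2.INTER_CUBIC))
E
```

```text
t 24.88 shift cm [0.04 0.05 0.18] turn [ 0.    -0.001  0.002] rows>= 0.0 w 9.8 F [-0.8  0.9  6.6]
[456.80111467 -56.34064727  87.0452349 ] [-0.82808537  0.90597193  6.5871188 ] [0.83221287 0.13630951 0.03009436]
```

View pics/s25z.png

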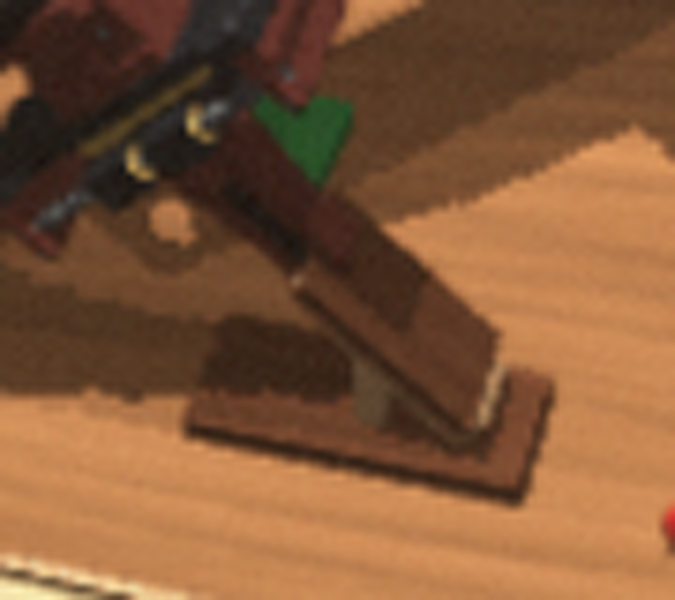

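View pics/w25z.png

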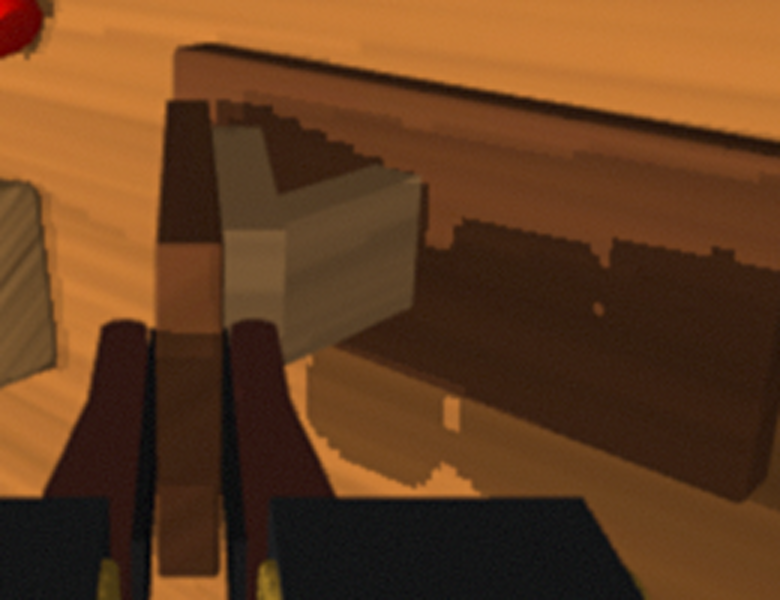

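Request:
servo_tool --plan '[[[0.05, 0, 0, 0, 0, 0, 0], [0.05, 0, 0, 0, 0, 0, 0.9], [0.05, 0, 0, 0, 0, 0, 1.1], [0.05, 0, 0, 0, 0, 0, 1.5], [0.05, 0, 0, 0, 0, 0, 2.2], [0.05, 0, 0, 0, 0, 0, 3.0], [0.05, 0, 0, 0, 0, 0, 3.4], [0.05, 0, 0, 0, 0, 0, 3.4]]]'

```text
t: 25.55
ee_pos: [456.8, -56.4, 85.9]
orientation: [1.77, 1.752, -0.736]
ft_force: [-0.1, -0.8, 1.0]
width: 33.7
```

```bash
python3 - <<'E'
from h import *
snap('scene','s26'); snap('wrist','w26')
go(B2,RB)
o=ctrl.get_obs();print(o['ee_pos'],o['ft_force'],o['moment'])
a=cv2.imread('pics/s26.png'); cv2.imwrite('pics/s26z.png',cv2.resize(a[140:220,230:320],(675,600),interpolation=cv2.INTER_CUBIC))
a=cv2.imread('pics/w26.png'); cv2.imwrite('pics/w26z.png',cv2.resize(a[150:350,220:480],(780,600),interpolation=cv2.INTER_CUBIC))
E
```

```text
t 25.65 shift cm [-0.03  0.05  0.1 ] turn [0.    0.001 0.002] rows>= 0.0 w 33.9 F [-0.5  0.3  0.1]
[456.84775899 -56.37960205  85.98266754] [-0.47285186  0.30503396  0.08941636] [-0.29865451 -0.00403304 -0.00753477]
```

View pics/s26z.png

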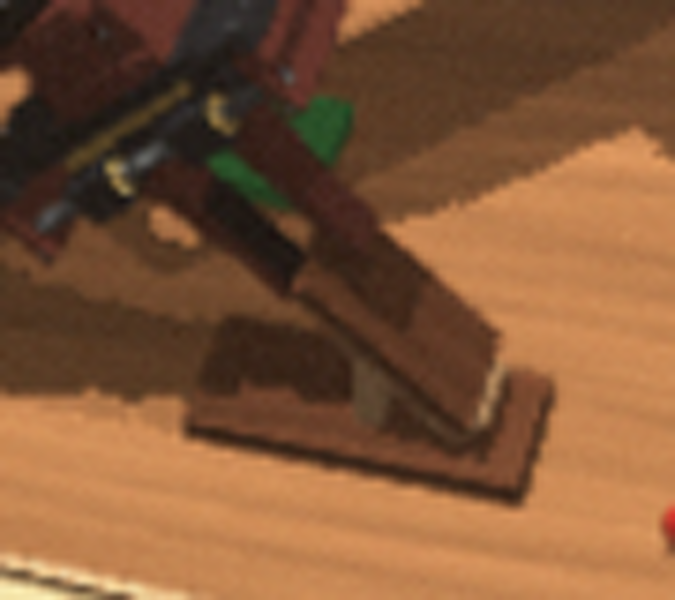

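View pics/w26z.png

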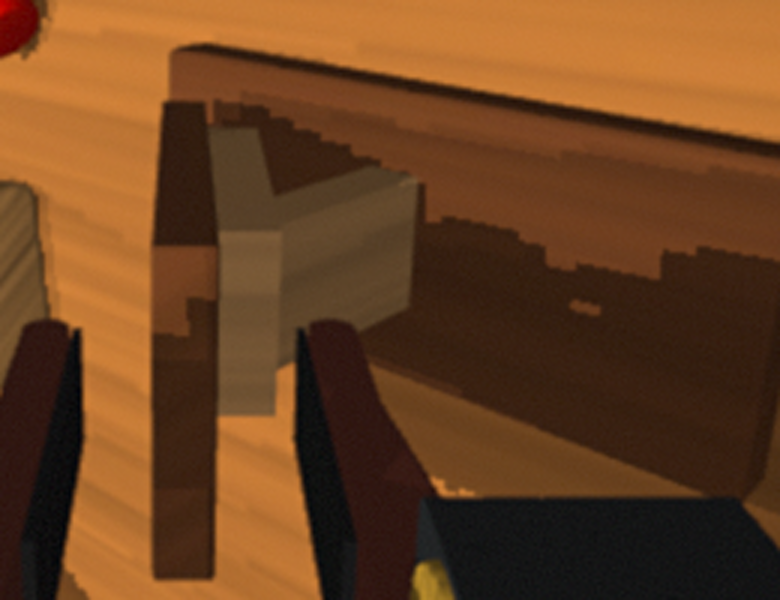

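Request:
servo_tool --plan '[[[-2, 0, 0, 0, 0, 0, 3.4], [-5, 0, 0, 0, 0, 0, 3.4], [-9, 0, 0, 0, 0, 0, 3.4], [-13, 0, 0, 0, 0, 0, 6], [-14, 0, 0, 0, 0, 0, 8], [-14, 0, 0, 0, 0, 0, 8]]]'

```text
t: 26.15
ee_pos: [457.2, -157.7, 186.6]
orientation: [1.771, 1.745, -0.735]
ft_force: [-0.1, 0.5, 0.3]
width: 50.4
```

```bash
cat >> h.py <<'E'
SC=np.array([458,-3.9,32.1])-50*t
CT=SC+10*t-18*n
E
python3 - <<'E'
from h import *
go([440,-60,260],Rt([0,0,-1],[.7,-.7,0]),'mid'); print(CT)
E
```

```text
mid t 26.15 shift cm [  1.64  -1.83 -12.09] turn [-0.756 -0.737 -0.314] rows>= 8.8 w 50.4 F [-0.1  0.5  0.3]
[457.46688653 -44.90872822  47.65634919]
```

Same route as before.

Request:
servo_tool --plan '[[[0, -0.2, -1.5, -0.08, -0.08, -0.03, 8], [0.3, -0.4, -3, -0.16, -0.16, -0.07, 8], [0.6, -0.6, -5, -0.24, -0.23, -0.1, 8], [0.9, -0.8, -7, -0.32, -0.31, -0.13, 8], [1.2, -1.1, -9, -0.4, -0.39, -0.17, 8], [1.5, -1.4, -10.5, -0.48, -0.47, -0.2, 8], [1.6, -1.7, -12, -0.56, -0.55, -0.24, 8], [1.6, -1.7, -12, -0.64, -0.62, -0.27, 8]]]'

```text
t: 26.82
ee_pos: [439.4, -56.1, 258.8]
orientation: [0.775, 1.551, -0.632]
ft_force: [0.3, 0.1, -0.9]
width: 80.2
```

```bash
python3 - <<'E'
from h import *
go(CT+75*n+[0,0,40],RC)
E
```

```text
t 26.82 shift cm [12.39  5.03 -2.32] turn [-0.796 -0.439 -0.822] rows>= 9.8 w 80.2 F [ 0.3  0.1 -0.9]
```

Request:
servo_tool --plan '[[[0, 0.5, 0, -0.08, -0.044, -0.08, 8], [1, 1, 0, -0.16, -0.088, -0.16, 8], [2, 1.5, -0.2, -0.24, -0.13, -0.25, 8], [3.5, 2, -0.5, -0.32, -0.17, -0.33, 8], [5, 2.5, -0.8, -0.4, -0.22, -0.41, 8], [7, 3, -1.2, -0.48, -0.26, -0.5, 8], [9, 4, -1.6, -0.56, -0.3, -0.58, 8], [11, 4.5, -2, -0.64, -0.35, -0.66, 8]]]'

```text
t: 27.48
ee_pos: [457.2, -0.3, 151.8]
orientation: [-0.338, 1.54, -0.638]
ft_force: [0.6, 0.0, 0.0]
width: 80.0
```

```bash
python3 - <<'E'
from h import *
go(CT+75*n,RC)
E
```

```text
t 27.48 shift cm [ 3.67  3.65 -0.21] turn [-0.152 -0.091 -0.162] rows>= 1.9 w 80.0 F [0.6 0.  0. ]
```

Request:
servo_tool --plan '[[[1, 1.3, -0.1, -0.08, -0.045, -0.08, 8], [2, 2.6, -0.2, -0.155, -0.09, -0.165, 8], [3, 3.5, -0.3, -0.16, -0.093, -0.17, 8], [3, 3.6, -0.3, -0.16, -0.093, -0.17, 8], [3, 3.6, -0.3, -0.16, -0.093, -0.17, 8]]]'

```text
t: 27.9
ee_pos: [456.4, 10.4, 106.9]
orientation: [-0.613, 1.492, -0.626]
ft_force: [0.1, 0.2, -0.4]
width: 80.2
```

```bash
python3 - <<'E'
from h import *
c=ctrl.calibration('wrist')
snap('wrist','w27')
for L in (50,-50): print([proj('wrist',SC+5*n-L*t+x*xr,c).round(1).tolist() for x in(-28,28)])
go(CT,RC); print(ctrl.get_obs()['ee_pos'])
E
```

```text
[[245.2, 303.9], [324.1, 304.5]]
[[241.4, 163.7], [330.4, 164.4]]
 t 27.95 shift cm [8.15 0.41 0.11] turn [ 0.003 -0.003  0.005] rows>= 2.0 w 79.9 F [ 1.2 -0.6  0.2]
[457.3387328   10.14542805 107.95669362]
```

View pics/w27.png

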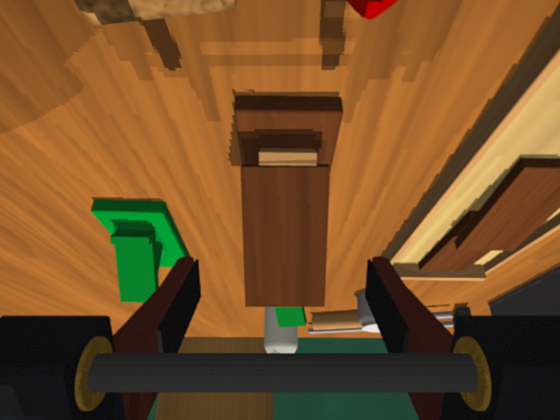

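Request:
servo_tool --plan '[[[2, 0.4, 0.1, 0, 0, 0, 8], [4, 0.4, 0.1, 0, 0, 0, 8], [6, 0.4, 0.1, 0, 0, 0, 8], [7.3, 0.4, 0.1, 0, 0, 0, 8], [7.9, 0.4, 0.1, 0, 0, 0, 8], [7.9, 0.4, 0.1, 0, 0, 0, 8], [7.9, 0.4, 0.1, 0, 0, 0, 8]]]'

```text
t: 28.53
ee_pos: [458.9, -43.3, 50.6]
orientation: [-0.607, 1.488, -0.628]
ft_force: [-0.2, -0.0, -0.4]
width: 80.2
```

```bash
python3 - <<'E'
from h import *
snap('wrist','w28')
go(CT,RC); print(ctrl.get_obs()['ee_pos'])
E
```

```text
t 28.58 shift cm [ 0.35  0.07 -0.16] turn [-0.    -0.001  0.004] rows>= 0.1 w 80.1 F [-0.4  0.8  0.4]
[459.1454109  -42.93679912  50.68335529]
```

View pics/w28.png

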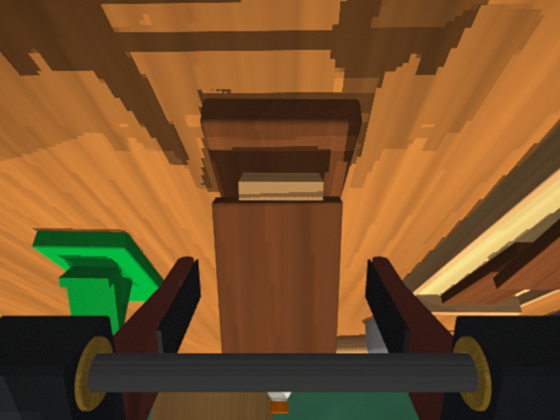

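Request:
servo_tool --plan '[[[0.3, 0, -0.2, 0, 0, 0, 8], [0.3, 0, -0.2, 0, 0, 0, 7], [0.3, 0, -0.2, 0, 0, 0, 6.2], [0.3, 0, -0.2, 0, 0, 0, 5.7], [0.3, 0, -0.2, 0, 0, 0, 5], [0.3, 0, -0.2, 0, 0, 0, 4], [0.3, 0, -0.2, 0, 0, 0, 4], [0.3, 0, -0.2, 0, 0, 0, 4]]]'

```text
t: 29.25
ee_pos: [456.7, -45.2, 48.0]
orientation: [-0.609, 1.488, -0.627]
ft_force: [-0.4, 1.2, 1.1]
width: 56.0
```

```bash
python3 - <<'E'
from h import *
snap('wrist','w29')
go(CT,RC); print(ctrl.get_obs()['ee_pos'])
E
```

```text
t 29.3 shift cm [0.   0.04 0.08] turn [ 0.001 -0.001  0.005] rows>= 0.0 w 55.6 F [0.1 2.6 1.5]
[456.64362853 -45.14962169  47.94765382]
```

View pics/w29.png

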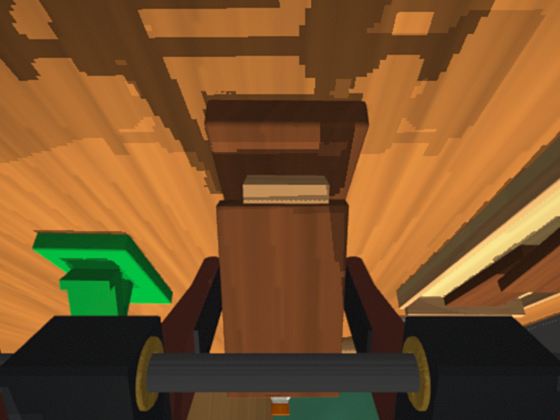

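```bash
cat > d2.py <<'E'
from h import *
ct=np.array([-18,-10,0]); end=np.array([655.3,-29,0])
Rd=RD(.166); c=end+10.5*yt+[0,0,21.3]
T=c-Rd@ct
E
python3 - <<'E'
from d2 import *
o=ctrl.get_obs(); c=ctrl.calibration('wrist');p=o['ee_pos'];Rc=R.from_rotvec(o['orientation']).as_matrix()
print([proj('wrist',p+Rc@[-18-5,-10+L,x],c).round(0).tolist() for L in(50,-50) for x in(-28,28)])
print(T); go(T+[0,0,100],Rd)
E
```

```text
[[216.0, 202.0], [348.0, 202.0], [226.0, 394.0], [338.0, 394.0]]
[655.85613901 -11.62065586   1.89504835]
 t 29.3 shift cm [-6.39 -1.31 19.87] turn [0.018 0.007 0.624] rows>= 5.0 w 55.6 F [0.1 2.6 1.5]
```

Request:
servo_tool --plan '[[[-0.5, 0, 0, 0, 0, 0, 4], [-1.5, 0, 0, 0, 0, 0, 4], [-3, 0, 0, 0, 0, 0, 4], [-5, -1, 0, 0, 0, 0, 4], [-8, -3, 0, 0, 0, 0, 4], [-11, -6, 0, 0, 0, 0, 4], [-11, -6, 0, 0, 0, 0, 4]]]'

```text
t: 29.88
ee_pos: [460.0, -7.6, 173.8]
orientation: [-0.604, 1.48, -0.626]
ft_force: [1.4, -0.1, -1.1]
width: 55.6
```

```bash
python3 - <<'E'
from d2 import *
go(T+[0,0,110],Rd)
E
```

```text
t 29.88 shift cm [ 4.58  4.36 19.55] turn [0.015 0.015 0.621] rows>= 5.0 w 55.6 F [ 1.4 -0.1 -1.1]
```

Request:
servo_tool --plan '[[[0.5, 0.5, 2.5, 0, 0, 0.09, 4], [1, 1, 5, 0, 0, 0.18, 4], [1.6, 1.6, 8, 0, 0, 0.27, 4], [2.3, 2.3, 11, 0.01, 0, 0.36, 4], [3, 3, 14, 0.01, 0.01, 0.45, 4], [3.8, 3.7, 17, 0.015, 0.015, 0.54, 4], [4.3, 4.2, 19.2, 0.015, 0.015, 0.61, 4], [4.3, 4.2, 19.2, 0.015, 0.015, 0.62, 4]]]'

```text
t: 30.55
ee_pos: [652.8, -14.8, 107.3]
orientation: [-0.103, 1.575, -0.159]
ft_force: [-0.6, -0.4, -0.4]
width: 55.7
```

Request:
servo_tool --plan '[[[0, 0, 0, 0, 0, 0, 4], [0, 0, 0, 0, 0, 0, 4]]]'

```text
t: 30.72
ee_pos: [647.8, -12.9, 107.2]
orientation: [-0.109, 1.579, -0.16]
ft_force: [-0.0, -0.9, -0.0]
width: 55.4
```

```bash
python3 - <<'E'
from d2 import *
go(T+[0,0,15],Rd); print(ctrl.get_obs()['ee_pos']); snap('wrist','w30')
E
```

```text
t 30.72 shift cm [8.86 1.69 0.89] turn [-0.    -0.01   0.005] rows>= 2.2 w 55.4 F [-0.  -0.9 -0. ]
[647.78911429 -12.8910495  107.19514517]
```

View pics/w30.png

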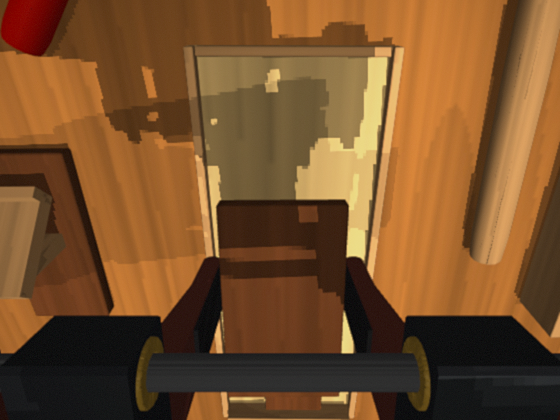

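Request:
servo_tool --plan '[[[2, 0.6, 0.4, 0, -0.005, 0, 4], [4, 1.2, 0.8, 0, -0.01, 0.005, 4], [6, 1.7, 0.8, 0, -0.01, 0.005, 4], [7.6, 1.7, 0.8, 0, -0.01, 0.005, 4], [8.5, 1.7, 0.8, 0, -0.01, 0.005, 4], [8.8, 1.7, 0.8, 0, -0.01, 0.005, 4], [8.8, 1.7, 0.8, 0, -0.01, 0.005, 4], [8.8, 1.7, 0.8, 0, -0.01, 0.005, 4]]]'

```text
t: 31.43
ee_pos: [656.7, -10.9, 18.7]
orientation: [-0.105, 1.567, -0.154]
ft_force: [-0.5, -0.1, -0.2]
width: 55.8
```

```bash
python3 - <<'E'
from d2 import *
snap('scene','s31')
a=cv2.imread('pics/s31.png'); z=cv2.resize(a[180:280,180:320],(784,560),interpolation=cv2.INTER_CUBIC); cv2.imwrite('pics/s31z.png',z)
go(T,Rd); o=ctrl.get_obs(); print(o['ee_pos'],o['ft_force'],o['moment'])
E
```

```text
t 31.48 shift cm [ 1.7   0.22 -0.13] turn [ 0.     0.003 -0.001] rows>= 0.4 w 55.7 F [-0.5 -0.4 -0.3]
[657.07188792 -11.04388075  19.02421404] [-0.45699594 -0.43309588 -0.31947857] [ 0.01535729 -0.04981177  0.00929329]
```

View pics/s31z.png

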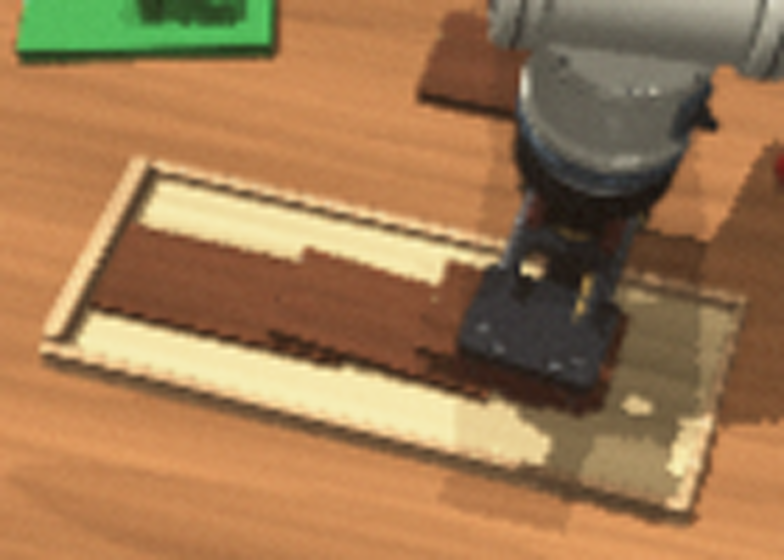

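Request:
servo_tool --plan '[[[0.3, 0.1, -0.1, 0, 0, 0, 4], [0.6, 0.2, -0.1, 0, 0, 0, 4], [0.9, 0.2, -0.1, 0, 0, 0, 4], [1.1, 0.2, -0.1, 0, 0, 0, 4], [1.3, 0.2, -0.1, 0, 0, 0, 4], [1.3, 0.2, -0.1, 0, 0, 0, 4], [1.3, 0.2, -0.1, 0, 0, 0, 4]]]'

```text
t: 32.07
ee_pos: [655.3, -11.6, 4.5]
orientation: [-0.105, 1.568, -0.155]
ft_force: [-0.0, -0.3, -0.7]
width: 55.9
```

Request:
servo_tool --plan '[[[0.1, 0, 0, 0, 0, 0, 4], [0.2, 0, 0, 0, 0, 0, 4], [0.2, 0, 0, 0, 0, 0, 4], [0.2, 0, 0, 0, 0, 0, 4]]]'

```text
t: 32.4
ee_pos: [655.4, -11.9, 2.7]
orientation: [-0.105, 1.568, -0.155]
ft_force: [-1.6, 0.4, -0.9]
width: 55.8
```

```bash
python3 - <<'E'
from d2 import *
go(T,Rd); o=ctrl.get_obs(); print(o['ee_pos'],o['ft_force'],o['moment'])
E
```

```text
t 32.4 shift cm [0.07 0.04 0.05] turn [ 0.     0.002 -0.001] rows>= 0.0 w 55.8 F [-1.6  0.4 -0.9]
[655.36581971 -11.85725555   2.68159875] [-1.59282067  0.38522094 -0.9300254 ] [-0.00147873 -0.05295042  0.03611345]
```

Request:
servo_tool --plan '[[[0.05, 0, 0, 0, 0, 0, 4], [0.1, 0, 0, 0, 0, 0, 4], [0.15, 0, 0, 0, 0, 0, 4], [0.15, 0, 0, 0, 0, 0, 4]]]'

```text
t: 32.73
ee_pos: [655.3, -12.1, 1.1]
orientation: [-0.105, 1.568, -0.155]
ft_force: [-0.2, -0.1, -0.6]
width: 55.4
```

```bash
python3 - <<'E'
from d2 import *
go(T,Rd); o=ctrl.get_obs(); print(o['ee_pos'],o['ft_force'],o['moment'])
E
```

```text
t 32.73 shift cm [-0.08  0.03  0.05] turn [ 0.     0.002 -0.001] rows>= 0.0 w 55.4 F [-0.2 -0.1 -0.6]
[655.32345665 -12.08627227   1.12868295] [-0.16824454 -0.12197039 -0.62777799] [ 0.04245334 -0.05936883  0.06395948]
```

Request:
servo_tool --plan '[[[0.05, 0, 0, 0, 0, 0, 4], [0.1, 0, 0, 0, 0, 0, 4], [0.1, 0, 0, 0, 0, 0, 4], [0.1, 0, 0, 0, 0, 0, 4]]]'

```text
t: 33.07
ee_pos: [655.4, -12.2, 0.2]
orientation: [-0.105, 1.568, -0.155]
ft_force: [0.3, -0.2, 0.0]
width: 55.6
```

```bash
python3 - <<'E'
from d2 import *
go(T,Rd); o=ctrl.get_obs(); print(o['ee_pos'],o['ft_force'],o['moment'])
E
```

```text
t 33.07 shift cm [-0.17  0.03  0.04] turn [ 0.     0.002 -0.001] rows>= 0.0 w 55.6 F [ 0.3 -0.2  0. ]
[ 6.55423382e+02 -1.22311942e+01  2.37734842e-01] [ 0.32272785 -0.18270165  0.01724538] [ 0.04683906 -0.05132757  0.01834302]
```

Request:
servo_tool --plan '[[[0.05, 0, 0, 0, 0, 0, 4], [0.1, 0, 0, 0, 0, 0, 4], [0.1, 0, 0, 0, 0, 0, 4], [0.1, 0, 0, 0, 0, 0, 4]]]'

```text
t: 33.4
ee_pos: [655.5, -12.2, -0.1]
orientation: [-0.105, 1.567, -0.155]
ft_force: [-0.8, 1.6, 5.2]
width: 55.7
```

```bash
python3 - <<'E'
from d2 import *
go(T,Rd); o=ctrl.get_obs(); print(o['ee_pos'],o['ft_force'],o['moment'])
snap('scene','s32');snap('wrist','w32')
a=cv2.imread('pics/s32.png'); z=cv2.resize(a[200:270,250:320],(600,600),interpolation=cv2.INTER_CUBIC); cv2.imwrite('pics/s32z.png',z)
E
```

```text
t 33.4 shift cm [-0.21  0.03  0.03] turn [-0.     0.002 -0.001] rows>= 0.1 w 55.7 F [-0.8  1.6  5.2]
[ 6.55497457e+02 -1.22490497e+01 -1.38778652e-01] [-0.82311588  1.56537685  5.24758236] [ 0.0165306   0.21467292 -0.10632529]
```

View pics/s32z.png

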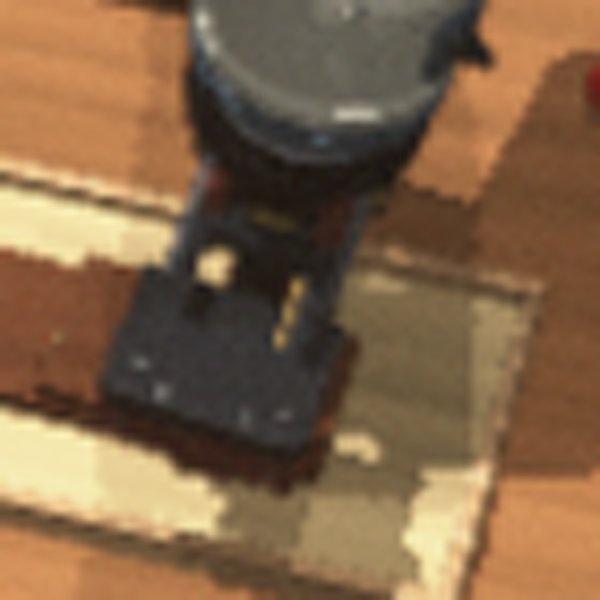

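View pics/w32.png

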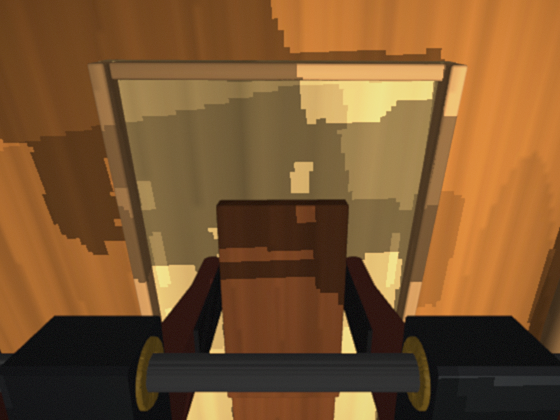

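Request:
servo_tool --plan '[[[0, 0, 0, 0, 0, 0, 5.6], [0, 0, 0, 0, 0, 0, 5.8], [0, 0, 0, 0, 0, 0, 6.2], [0, 0, 0, 0, 0, 0, 6.8], [0, 0, 0, 0, 0, 0, 6.8], [0, 0, 0, 0, 0, 0, 6.8], [0, 0, 0, 0, 0, 0, 6.8]]]'

```text
t: 34.08
ee_pos: [655.4, -12.4, -0.9]
orientation: [-0.105, 1.568, -0.155]
ft_force: [0.5, -0.2, -0.1]
width: 68.6
```

Request:
servo_tool --plan '[[[-1, 0, 0, 0, 0, 0, 6.8], [-3, 0, 0, 0, 0, 0, 6.8], [-6, 0, 0, 0, 0, 0, 6.8], [-10, 0, 0, 0, 0, 0, 6.8], [-14, 0, 0, 0, 0, 0, 6.8], [-18, 0, 0, 0, 0, 0, 6.8], [-20, 0, 0, 0, 0, 0, 6.8], [-20, 0, 0, 0, 0, 0, 6.8]]]'

```text
t: 34.75
ee_pos: [659.4, 21.6, 203.6]
orientation: [-0.104, 1.557, -0.153]
ft_force: [0.6, 0.6, -0.1]
width: 68.2
```

```bash
python3 - <<'E'
from h import *
c=ctrl.calibration('wrist'); np.save('c33.npy',[c['view']])
snap('wrist','w33');snap('scene','s33');snap('top','t33')
a=cv2.imread('pics/s33.png'); z=cv2.resize(a[180:280,180:320],(784,560),interpolation=cv2.INTER_CUBIC); cv2.imwrite('pics/s33z.png',z)
E
```

```text
(no output)
```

View pics/s33z.png

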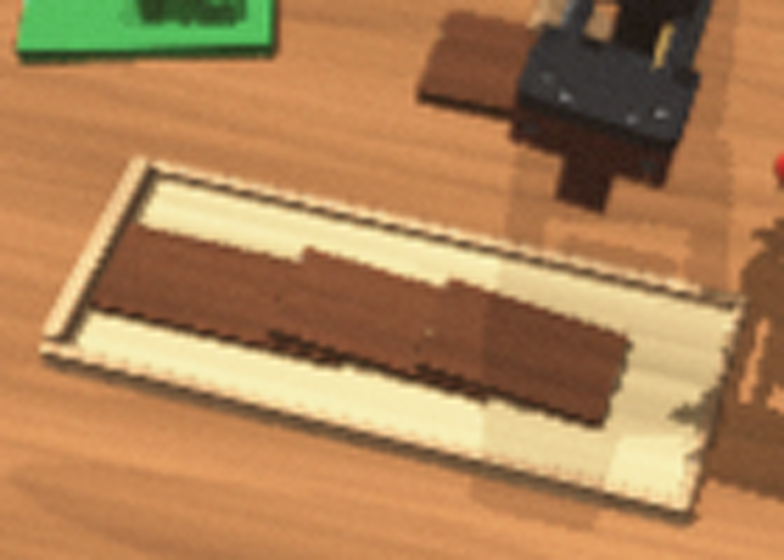

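View pics/w33.png

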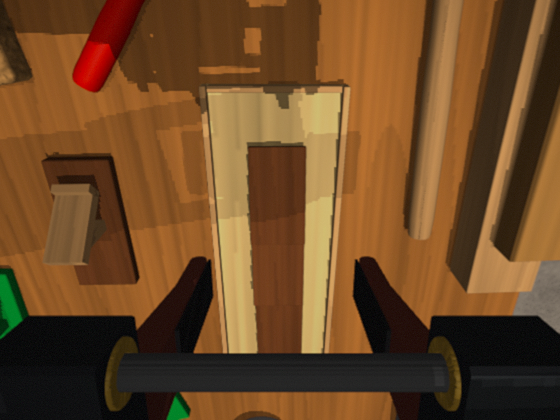

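View pics/s33.png

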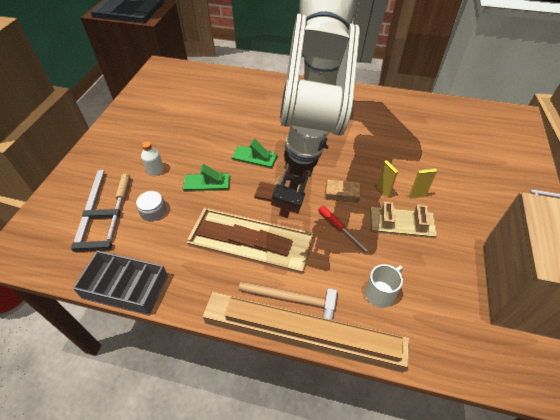

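```bash
python3 - <<'E'
from h import *
c=ctrl.calibration('wrist');c['view']=np.load('c33.npy')[0]
for u,v,z in ((248,147,18),(306,147,18),(253,244,28),(305,244,28),(253,304,28)): print('w',ray('wrist',u,v,z,c).round(1))
for u,v,z in ((630,342,18),(604,426,18),(448,280,33),(303,248,31)): print('s',ray('scene',180+(u+.5)/5.6-.5,180+(v+.5)/5.6-.5,z).round(1))
a=cv2.imread('pics/t33.png'); cv2.imwrite('pics/t33z.png',cv2.resize(a[145:265,220:360],(700,600),interpolation=cv2.INTER_CUBIC))
E
```

```text
w [629.2  32.   18. ]
w [684.3  30.1  18. ]
w [627.8 -69.1  28. ]
w [682.3 -71.2  28. ]
w [ 622.5 -148.7   28. ]
s [633.4  33.6  18. ]
s [686.6  32.3  18. ]
s [628.1 -66.3  33. ]
s [ 625.2 -147.9   31. ]
```

View pics/t33z.png

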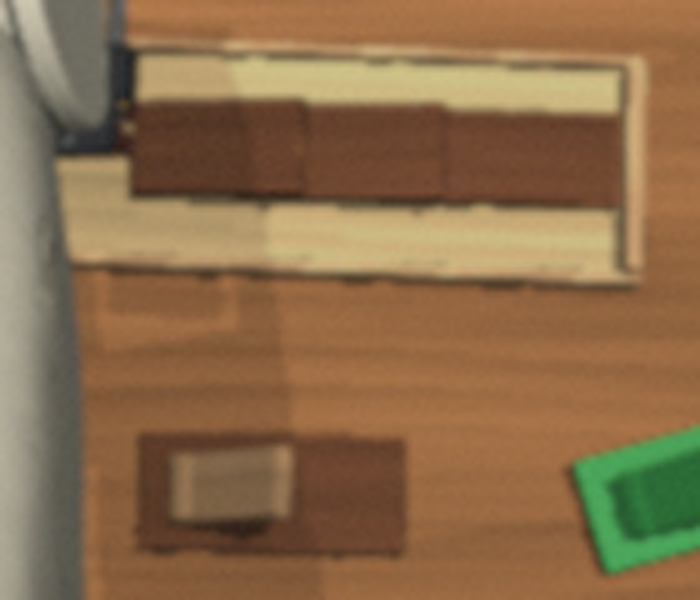

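```bash
python3 - <<'E'
from h import *
o=ctrl.get_obs();print(o['t'],abs(o['qvel']).max(),o['width'],o['ft_force'])
print(ctrl.close_job())
E
```

```text
34.9 0.02954038740658793 68.10004302559003 [-0.21077025  1.23278272  0.18121068]
the job is handed in; nothing more can be done
None
```

The row is laid and the job was handed in at t ≈ 34.9 s of the 72 s allowed. `close_job` gives no verdict, so I don't know how it was judged.

I took the middle board and then the shortest from the rack and laid each on the sloping rest against its lip. Each was let go there, gripped again across its width and set down in the tray with about 5 N of contact.

**Last checks (scene, top and wrist pictures):**
- **Laps:** about 38 mm of the middle board over the long one, and about 40 mm of the shortest over the middle one.
- **Alignment:** the row is straight to a few mm, and both boards' floor ends look down on the tray floor.
- **Clear of the robot:** the gripper was open, about 20 cm above the row, with no contact force beyond the sensor's noise of about 1 N.
- **Other things:** the long board and the bystanders show no visible shift in the pictures.

**What disagreed:**
- **Fingertips:** they stand about 9–10 mm behind the reported TCP, not 14 mm ahead as stated. Because of this the first rack grasp held only about 5 mm of the middle board. The first sideways closing also shut above that board without touching it. I measured the offset in the pictures and corrected for it.
- **Cameras:** positions from the three cameras differ by 2–7 mm. For the final fits I went mainly by the wrist camera and the contact force.

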